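# Knock two jaggery blocks out of a hand mould onto the marble slab

### The job

Take the two-pocket jaggery mould that stands on its end, turn it mouth-down over the marble slab and rap its rim on the slab until both set blocks let go, so that they lie flat on the slab, base down, and are not dropped from a height. Then stand the empty mould on its end again, its whole foot on the round rubber mat, and let go. Leave the other kitchen things where they stand.

Things in the scene. Friction and masses are not known exactly. Their poses are not given: they have to be found in the camera images.
- mould: Aluminium hand mould, wooden grip on its back, 0.4 kg, loose, standing on end. A box 142 mm long (z, upright at start), 68 wide (y), 43 deep (x). Origin: centre of the underside of its foot (98 mm in x, grip included, by 68 in y). +x is the way the mouth faces: rim at x=+49 mm, back at +6. Mouth-down: +x points down. Start yaw is 1.57 to 2.1 rad (mouth to the robot's left).
- grip (a point): Point inside the wooden grip, at (-28.5, 0, 71) mm in the mould's frame, midway along the mould. The grip is an upright fin on the middle of the back, 22 mm thick (y), x = -49 to +6, z = 0 to 120 mm: pinch its thickness here. With the mould mouth-down on its rim this point is 77.5 mm above the rim.
- mouth (a point): Centre of the mould's mouth, in the plane of the rim (142 by 68 mm), at (49, 0, 71) mm in the mould's frame. Two pockets, one above the other at the start, middles at z = 37 and 105 mm, open here.
- block_a: Set block of brown jaggery, 95 g, in the lower pocket: 60 mm long (z), 50 wide (y), 26 thick (x), with a 26 mm long notch in the upper part of each long side; base at its +x face. Origin: 13 mm from the base, 30 mm below its middle along z. Seated: axes as the mould's, x = 24 mm in its frame, base 12 mm inside the rim. Base down: its x points down. It clings: turning, carrying or slow set-down leaves it in.
- block_b: The other block, the same, in the upper pocket. Either lets go when the mouth-down mould is stopped short on the slab from about 0.2 m/s or more (maybe after several raps, and not both at the same one), and slides 12 mm down on to what lies under the rim. Lift gently between raps: a sharp upward jerk can free one in the air, and hard raps can make the grip slide a little in the fingers.
- block_a_mid (a point): Middle of block_a; 25 mm above the counter when it lies on its base on the slab.
- block_b_mid (a point): Middle of block_b.
- slab: Fixed square marble slab on the counter, 180 x 180 mm, 12 mm thick (its sides along its x and y). Origin: centre of its underside, on the counter.
- mat: Fixed round rubber mat, 190 mm across, 4 mm thick. Origin: centre of its underside, on the counter.
- tiffin: Bystander: two-tier steel tiffin, 112 mm across, 136 mm high, wire bail to 153 mm. Origin under its centre, as for the other bystanders.
- sipper: Bystander: black sipper bottle, 72 mm across, 216 mm high.
- grater: Bystander: steel box grater, 70 x 100 mm, 170 mm high, handle to 201 mm.
- bowls: Bystander: stack of glass bowls, 120 mm across, 97 mm high.
- katori: Bystander: small steel bowl, 84 mm across, 34 mm high.
- tumbler: Bystander: steel tumbler, 66 mm across, 85 mm high.
- spoon: Bystander: orange plastic spoon lying on the counter, 170 mm long.
Things that resemble listed ones, but are neither listed nor needed, are in the scene too. What is shaped like the mould but red is not meant. Several things have the shape of the mat; the one meant has the colours described above.

How it is judged:
On the way, in this order (a step that is already met when the one before it is completed fails the run):
1. the mould is mouth-down above the slab with both blocks still in it (angle between mould's own x axis and vertical above 2.87 rad and horizontal distance between mouth and slab below 0.09 m and x of each of block_a, block_b in the frame of mould below 0.032 m), for 0.1 s.
2. its rim is rapped on the slab (contact force between mould and slab above 4 N and angle between mould's own x axis and vertical above 2.8 rad).
3. the mould is lifted clear and both blocks stay behind on the slab (height (world z) of mouth above 0.055 m and height (world z) of each of block_a_mid, block_b_mid below 0.045 m and contact force between mould and slab below 0.2 N), for 0.2 s.
At the end, for the whole second after the job is handed in: Both blocks lie at rest on the slab base down (flat within 10 degrees, middles 5 mm or more inside its edge). The mould stands upright on its end (within 4.5 degrees), let go and at rest, foot centre within 36 mm of the mat's centre. Bystanders moved under 30 mm (x of block_a_mid in the frame of slab between -0.085 and 0.085 m and y of block_a_mid in the frame of slab between -0.085 and 0.085 m and x of block_b_mid in the frame of slab between -0.085 and 0.085 m and y of block_b_mid in the frame of slab between -0.085 and 0.085 m and angle between each of block_a, block_b's own x axis and vertical above 2.97 rad and height (world z) of each of block_a_mid, block_b_mid below 0.03 m and linear speed of each of block_a, block_b, mould below 0.02 m/s and horizontal distance between mould and mat below 0.036 m and angle between mould's own z axis and vertical below 0.08 rad and height (world z) of mould below 0.009 m and contact force between mould and mat above 1 N); the robot touches nothing.
It fails at once if a block falls out of the mould more than a few centimetres above the slab ((x of block_a in the frame of mould above 0.045 m and height (world z) of block_a_mid above 0.065 m) or (x of block_b in the frame of mould above 0.045 m and height (world z) of block_b_mid above 0.065 m)).
It fails at once if a bystander is pushed more than 3 cm or tipped (distance of any of tiffin, sipper, grater, bowls, katori, tumbler, spoon from where it was at the start of the episode above 0.03 m or angle between any of tiffin, sipper, grater, bowls, tumbler's own z axis and vertical above 0.4 rad).
It also fails if it takes over 58 s, if anything falls off the work surface, if the arm or the gripper's body presses on something with over 40 N, if the wrist force passes 120 N, or if a joint passes its speed limit or range.

### The arm

A 7-joint arm with a two-finger parallel gripper is mounted at the origin on the work surface. World frame = base frame: x ahead of the robot, y to its left, z up, the work surface at z = 0. Lengths are in m, angles in rad, forces in N, time in s.
With the tool pointing down it reaches from about 0.425 to 0.95 m from the base axis. Payload 16.7 kg.
Tool frame: the origin (TCP) lies midway between the tips of the shut fingers; the grasp point (between the pads) lies 19 mm behind it; z points along the fingers, y is the direction in which the jaws open and shut (so a half turn about z gives the same grasp; the last joint's range is limited). The gripper opens to 94 mm and grips with 3 to 60 N. Pads are 16 mm wide; open, the fingers measure 119 mm over their backs; the gripper's body (75 mm by 177 mm) begins 78 mm behind the grasp point.
Start: joints at [1.177, 0.426, 0.074, 1.606, -0.034, 1.111, -0.067], TCP at [0.164, -0.655, 0.169] pointing down, gripper open.
Joint ranges: [-2.85, 2.85], [-0.5, 2.14], [-1.23, 1.37], [0.21, 2.46], [-1.02, 4.16], [0.16, 2.05], [-2.73, 2.73]. Speed limits (rad/s): [1.89, 1.89, 2.39, 2.39, 3.01, 3.01, 3.01].

### API

Orientations are given as a unit quaternion [x, y, z, w].
In Python, from bench import * gives the robot as it stands.
- The arm moves only by the tool jog_arm, never from a script. Its argument "series" is a list of rows, each a list of 7 numbers: the shift along the tool's x, y, z in units of 30 mm (1.0 is 30 mm), then the turn, a rotation vector about the tool's x, y, z in units of 10 degrees (1.0 is 10 degrees), then the finger opening in mm, from 0 to 94. In form: [[x, y, z, rx, ry, rz, gripper], ...]. A call has 1 to 20 rows; each row shifts and turns the pose as measured when the row begins, along the tool's axes as they then stand; what a row does not reach is not made up. A row lasts 1/8 s, in which the tool goes at most 62.5 mm and 10.7 degrees, less where a joint would pass 70% of its speed; a pose out of reach is approached as far as the arm can. A call is refused whole if a number of a shift passes 1 or a number of a turn 1, either way. A call with a gripper value outside its range is refused whole. The fingers move at their own pace and stop on an object; "squeeze" is the grip in N (left out, the last holds). Time passes only in rows, so rows that do not move let the fingers close. It gives the time, the measured TCP pose, the force and the opening at its end, in the units of the state.
- read_state(): the state, without advancing time (a new reading comes with each control period).
- grab_frame(name): name is "scene" or "top" or "wrist"; returns a dict with "color" (420x560x3 uint8, red, green, blue), "z_map" (420x560 float32, m along the optical axis (not along the pixel's ray), 0 where there is no reading), "intrinsics" (3x3 intrinsics, pixels), "cam_to_world" (4x4, takes a point from camera to world coordinates). Camera axes: x right, y down, z forward; pixel columns grow to the right and rows downward; lengths in m; the calibration is good to about 2 mm. A picture is of the moment at which its call begins.
- sign_off(): hands the job in, once; it reports no verdict.
The state is a dict: "time": time; "joint_positions": joint angles; "qvel": joint speeds; "joint_torque": joint torques, N m; "ee_pos": TCP position; "tool_rot": TCP orientation; "force": force on the tool from outside, world axes, zero at the start; "wrist_torque": the same for the moment, N m; "gripper_width": finger opening in m.
Only numpy, scipy, OpenCV 4.12 (cv2) and the standard library are available. Lean on these libraries where they do the work, as an engineer would, in place of code of your own. Each camera call takes 0.05 s, during which the arm holds its last target.

## Working session

There is one attempt and no reset: what is moved stays moved. The work goes in short steps, Python scripts to look and compute and a tool call to move; the robot and the scene stay as the last step left them, time stands still between calls to the robot, and variables do not carry over. Pictures are saved under pics/ and viewed, and the job is handed in when it is done.

Besides the shell and the picture viewer there is one more tool, called after ">>>" as name([rows], argument=value, ...), one row to a line, values as JSON. jog_arm: Moves the arm, as the interface text tells. Its arguments: {"type":"object","properties":{"series":{"type":"array"},"squeeze":{"type":"number"}},"required":["series"]}

```bash
ls; mkdir -p pics; cat > h.py <<'E'
from bench import *
import numpy as np, cv2
from scipy.spatial.transform import Rotation as R
def snap(n,f):
    d=grab_frame(n); cv2.imwrite(f'pics/{f}.png',d['color'][:,:,::-1]); np.savez(f'{f}.npz',**d); return d
def ld(f): return np.load(f'{f}.npz')
def px(d,u,v,z=None):
    K=d['intrinsics'];T=d['cam_to_world']
    z=d['z_map'][int(v),int(u)] if z is None else z
    p=np.array([(u-K[0,2])*z/K[0,0],(v-K[1,2])*z/K[1,1],z,1]); return (T@p)[:3]
def cloud(d):
    K=d['intrinsics'];T=d['cam_to_world'];Z=d['z_map'];v,u=np.mgrid[:Z.shape[0],:Z.shape[1]]
    P=np.stack([(u-K[0,2])*Z/K[0,0],(v-K[1,2])*Z/K[1,1],Z,np.ones_like(Z)],-1)@T.T
    return P[...,:3]
E
python3 - <<'E'
from h import *
for n in('scene','top','wrist'):
    d=snap(n,n+'0'); print(n,d['cam_to_world'].round(3).tolist(),d['intrinsics'].round(1).tolist())
s=read_state(); print({k:np.round(v,3).tolist() for k,v in s.items()})
E
```

```text
pics
scene [[0.416, 0.633, -0.653, 1.406], [0.909, -0.291, 0.298, -0.471], [-0.002, -0.717, -0.697, 1.002], [0.0, 0.0, 0.0, 1.0]] [[462.5, 0.0, 282.0], [0.0, 462.5, 206.2], [0.0, 0.0, 1.0]]
top [[-0.029, -0.997, 0.071, 0.475], [-1.0, 0.029, -0.001, -0.1], [-0.001, -0.071, -0.997, 1.389], [0.0, 0.0, 0.0, 1.0]] [[451.1, 0.0, 275.5], [0.0, 451.1, 202.7], [0.0, 0.0, 1.0]]
wrist [[0.242, -0.938, -0.248, 0.235], [-0.97, -0.235, -0.061, -0.636], [-0.001, 0.255, -0.967, 0.385], [0.0, 0.0, 0.0, 1.0]] [[362.0, 0.0, 279.2], [0.0, 362.0, 206.7], [0.0, 0.0, 1.0]]
{'time': 0.15, 'joint_positions': [1.176, 0.427, 0.074, 1.606, -0.034, 1.111, -0.067], 'qvel': [-0.002, -0.003, -0.001, -0.001, 0.0, 0.0, 0.001], 'joint_torque': [0.004, -93.627, 3.67, -45.442, -0.049, 0.018, 0.0], 'ee_pos': [0.163, -0.655, 0.168], 'tool_rot': [0.993, 0.122, -0.0, -0.001], 'force': [1.169, 0.061, 0.485], 'wrist_torque': [0.031, -0.02, -0.0], 'gripper_width': 0.094}
```

View pics/scene0.png

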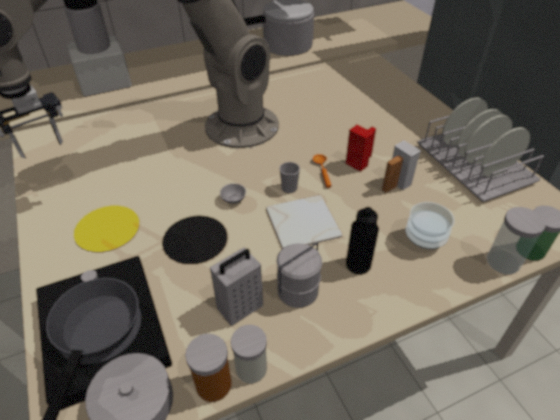

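View pics/top0.png

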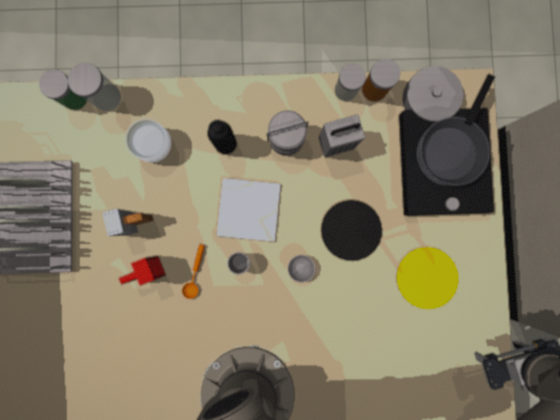

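The mould is the silver box with a brown grip at about (120,222) in the top view. The red look-alike is at (148,270), and the slab is at (249,210). There are two discs: black at (352,230) and yellow at (428,278). Next I'll measure them.

```bash
python3 - <<'E'
from h import *
d=ld('top0');P=cloud(d);c=d['color'].astype(int);hsv=cv2.cvtColor(d['color'],cv2.COLOR_RGB2HSV)
e=ld('scene0');PE=cloud(e)
def info(n,m,P=P):
    q=P[m];print(n,m.sum(),q.mean(0).round(4),q.min(0).round(3),q.max(0).round(3),np.median(q[:,2]).round(4))
v,u=np.mgrid[:420,:560]
box=lambda a,b,c_,d_:(u>a)&(u<b)&(v>c_)&(v<d_)
for n,b,col in(('black',(315,390,192,268),c.sum(2)<120),('yellow',(390,465,240,315),(hsv[...,1]>180)&(hsv[...,0]>20)&(hsv[...,0]<40)),('slab',(212,286,172,248),hsv[...,1]<45)):
    m=box(*b)&col;info(n,m)
    cs,_=cv2.findContours(m.astype(np.uint8),0,1);k=max(cs,key=cv2.contourArea);r=cv2.minAreaRect(k);print(r, cv2.minEnclosingCircle(k))
    zz=np.median(P[m][:,2])
    bb=cv2.boxPoints(r)
    for x,y in bb: 
        K=d['intrinsics'];T=d['cam_to_world'];ray=T[:3,:3]@np.array([(x-K[0,2])/K[0,0],(y-K[1,2])/K[1,1],1]);t=(zz-T[2,3])/ray[2];print((T[:3,3]+t*ray).round(4))
m=box(95,160,200,245);
q=P[m];print('mould', np.percentile(q[:,2],[50,80,90,95]).round(3))
for n,z0,z1 in(('top',.135,.15),('grip',.11,.13)):
    mm=m&(P[...,2]>z0)&(P[...,2]<z1);info(n,mm);r=cv2.minAreaRect(P[mm][:,:2].astype(np.float32));print(r)
for dd,f,b,s in((d,'cropt',(80,180,190,260),8),(e,'crops',(360,430,130,205),10)):
    im=dd['color'][b[2]:b[3],b[0]:b[1],::-1];cv2.imwrite(f'pics/{f}.png',cv2.resize(im,None,fx=s*.98,fy=s*.8 if 0 else s*.78,interpolation=2)[:600,:800])
# counter height
print(np.median(P[box(300,340,280,340)][:,2]))
E
```

```text
black 2664 [ 0.4831 -0.3307  0.0087] [ 0.394 -0.421 -0.007] [ 0.572 -0.1    1.389] 0.0029
((351.25, 229.74998474121094), (57.982749938964844, 57.27565002441406), 45.0) ((351.3292541503906, 229.7926788330078), 29.340091705322266)
[ 0.4878 -0.2066  0.0029]
[ 0.6088 -0.3359  0.0029]
[ 0.479  -0.4563  0.0029]
[ 0.3595 -0.3272  0.0029]
yellow 2942 [ 0.332  -0.5541  0.0091] [ 0.24  -0.648 -0.008] [ 0.475 -0.1    1.389] 0.003
((427.0, 277.5), (61.0, 60.0), 90.0) ((427.2847595214844, 277.35650634765625), 30.958505630493164)
[ 0.4267 -0.4692  0.003 ]
[ 0.4213 -0.6525  0.003 ]
[ 0.2376 -0.6419  0.003 ]
[ 0.2429 -0.4603  0.003 ]
slab 3521 [ 0.554  -0.0181  0.0175] [ 0.456 -0.117 -0.009] [0.654 0.084 1.389] 0.0107
((248.20791625976562, 209.42080688476562), (59.60272979736328, 59.30421829223633), 5.710592269897461) ((248.38082885742188, 209.48745727539062), 40.61268997192383)
[0.4765 0.0837 0.0107]
[0.6569 0.062  0.0107]
[ 0.6332 -0.1198  0.0107]
[ 0.4532 -0.0965  0.0107]
mould [0.001 0.117 0.139 0.142]
top 393 [0.524  0.3512 0.1407] [0.488 0.324 0.135] [0.562 0.38  0.149] 0.1407
((0.5240437388420105, 0.3517015874385834), (0.06856826692819595, 0.045126378536224365), 12.886937141418457)
grip 216 [0.5309 0.3117 0.1184] [0.487 0.277 0.11 ] [0.56  0.361 0.13 ] 0.1183
((0.5175086259841919, 0.3170399069786072), (0.06693459302186966, 0.08227936923503876), 73.56678009033203)
-0.0011441493019961335
```

View pics/wrist0.png

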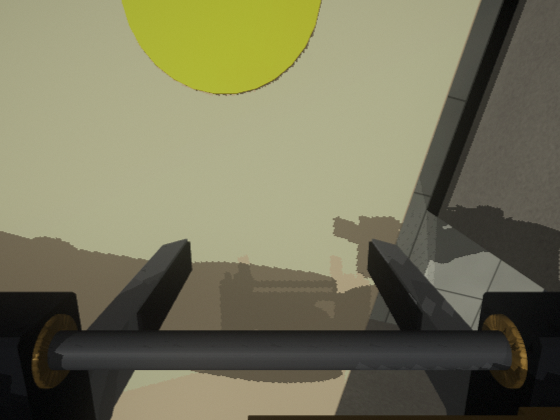

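```bash
python3 - <<'E'
from h import *
d=ld('top0');im=d['color']
a=cv2.resize(im[185:320,305:475,::-1],None,fx=4.6,fy=4.4,interpolation=2);cv2.imwrite('pics/mats.png',a)
e=ld('scene0');b=cv2.resize(e['color'][190:275,60:240,::-1],None,fx=4.4,fy=4.4,interpolation=2);cv2.imwrite('pics/mats2.png',b)
print(im[230,312:332].sum(1),im[230,372:394].sum(1));print(im[278,390:402].tolist(),im[278,452:464].tolist())
print(im[192:206,352].sum(1),im[252:268,352].sum(1))
P=cloud(d)
for (u,v) in((352,230),(428,278)):
  for w in range(-40,41,4): print(round(float(P[v,u+w,2])*1000,1),end=' ')
  print()
E
```

```text
[493 491 488 490 492 490 487 464 372 234 120 105  92  94 102  92  91 103
  99  95] [ 92  94  89  81  97  94  87  88 100 176 318 422 461 466 464 472 476 477
 480 483 484 486]
[[176, 174, 141], [175, 171, 137], [177, 174, 140], [177, 173, 139], [176, 168, 135], [170, 157, 119], [163, 151, 80], [169, 162, 3], [176, 171, 9], [178, 175, 10], [177, 173, 10], [178, 172, 10]] [[175, 170, 10], [174, 168, 10], [175, 170, 10], [176, 171, 10], [175, 169, 9], [174, 168, 3], [174, 169, 77], [174, 171, 123], [174, 171, 137], [173, 170, 137], [175, 173, 140], [174, 171, 138]]
[458 458 462 463 465 463 430 320 190 109  99  96  98  90] [103  91 102  94 101  99  95 115 238 380 458 483 488 488 489 487]
-4.6 5.1 4.1 4.0 6.4 0.1 5.1 -1.0 2.8 3.0 0.4 6.2 1.4 7.4 3.0 3.5 7.6 5.7 -9.0 0.7 -0.5 
3.5 5.3 -0.9 3.9 -3.0 -1.9 -0.2 3.5 4.2 6.2 -2.5 1.8 -0.6 5.5 -0.2 3.0 4.7 6.0 -2.8 -0.9 -2.1
```

View pics/mats.png

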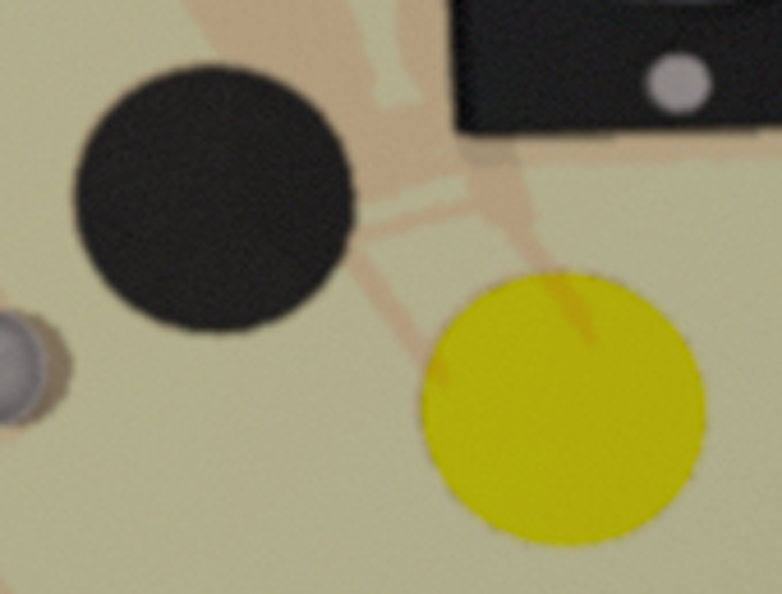

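View pics/cropt.png

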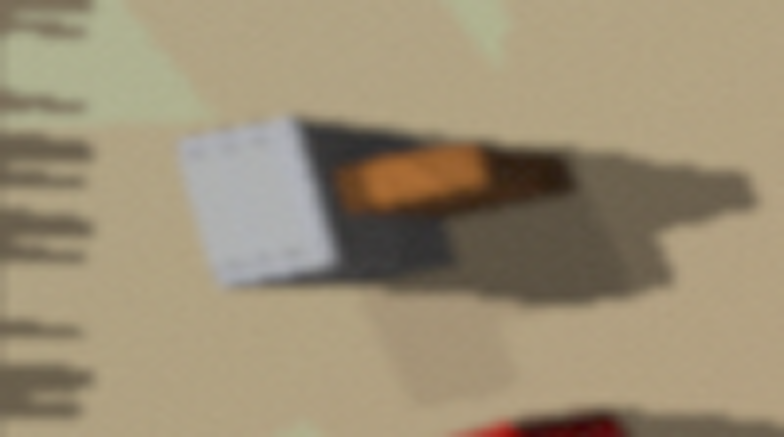

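View pics/crops.png

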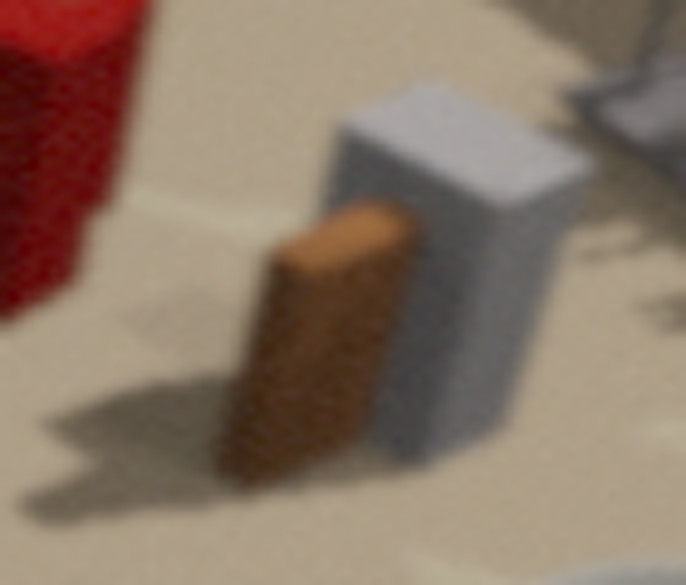

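```bash
cat >> h.py <<'E'
def pose():
    s=read_state(); return np.array(s['ee_pos']),R.from_quat(s['tool_rot']),s
def tgt(yaw,tilt,flip=1):
    "tool z at azimuth yaw, tilt below horizontal; tool x up/outward side"
    d=np.array([np.cos(yaw),np.sin(yaw),0]);z=np.cos(tilt)*d-np.sin(tilt)*np.array([0,0,1]);y=np.cross([0,0,1],d)*-1*-1
    # x=y×z should point up: choose y = z×up normalized
    x=np.sin(tilt)*d+np.cos(tilt)*np.array([0,0,1]); x*=flip; y=np.cross(z,x)
    return R.from_matrix(np.stack([x,y,z],1))
def delta(p=None,Rt=None):
    p0,R0,s=pose()
    if p is not None:
        v=R0.inv().apply(np.array(p)-p0)/.03; print('shift units',v.round(2),'min rows',np.ceil(abs(v).max()),'per row',(v/np.ceil(max(abs(v).max(),1))).round(3))
    if Rt is not None:
        r=np.degrees((R0.inv()*Rt).as_rotvec())/10;n=np.ceil(max(np.linalg.norm(r)/1.0,1)); print('turn units',r.round(2),'rows',n,'per row',(r/n).round(3))
    print('t',round(s['time'],2),'pos',p0.round(4),'z',R0.as_matrix()[:,2].round(3),'x',R0.as_matrix()[:,0].round(3),'q',np.round(s['joint_positions'],2),'F',np.round(s['force'],1),'w',round(s['gripper_width'],4))
E
python3 - <<'E'
from h import *
yaw=np.radians(102.9)
delta([.555,.2,.32],tgt(yaw,np.radians(40)))
delta([.555,.2,.32],tgt(yaw,np.radians(90)))
P=cloud(ld('top0'));print(P[270,148],P[262,238],P[137,222],P[140,149],P[133,288],P[135,342])
E
```

```text
shift units [ 19.56 -24.48  -5.04] min rows 25.0 per row [ 0.783 -0.979 -0.202]
turn units [ 3.85  3.93 -8.27] rows 10.0 per row [ 0.385  0.393 -0.827]
t 0.15 pos [ 0.1635 -0.6545  0.168 ] z [-0.     0.001 -1.   ] x [ 0.97   0.242 -0.   ] q [ 1.18  0.43  0.07  1.61 -0.03  1.11 -0.07] F [1.2 0.1 0.5] w 0.0939
shift units [ 19.56 -24.48  -5.04] min rows 25.0 per row [ 0.783 -0.979 -0.202]
turn units [-0.   -0.   -8.89] rows 9.0 per row [-0.001 -0.    -0.987]
t 0.15 pos [ 0.1635 -0.6545  0.168 ] z [-0.     0.001 -1.   ] x [ 0.97   0.242 -0.   ] q [ 1.18  0.43  0.07  1.61 -0.03  1.11 -0.07] F [1.2 0.1 0.5] w 0.0939
[0.38839766 0.25422977 0.13889217] [ 3.95056923e-01  1.82118207e-02 -2.73418822e-04] [0.74094743 0.03704887 0.19223084] [0.76667315 0.2688714  0.06446986] [ 0.76033829 -0.14261469  0.1319262 ] [ 0.74252003 -0.2894156   0.1667856 ]
```

>>> jog_arm([
  [0.9, 0, -0.7, 0, 0, 0, 94],
  [0.9, 0, -0.7, 0, 0, 0, 94],
  [0.9, 0, -0.7, 0, 0, 0, 94],
  [0.9, 0, -0.7, 0, 0, 0, 94],
  [0.9, 0, -0.7, 0, 0, 0, 94],
  [0.9, 0, -0.7, 0, 0, 0, 94],
  [0.9, 0, -0.7, 0, 0, 0, 94],
  [0.9, 0, -0.7, 0, 0, 0, 94],
  [0.5, -1, 0, 0, 0, 0, 94],
  [0.5, -1, 0, 0, 0, 0, 94],
  [0.5, -1, 0, 0, 0, 0, 94],
  [0.5, -1, 0, 0, 0, 0, 94],
  [0.5, -1, 0, 0, 0, 0, 94],
  [0.5, -1, 0, 0, 0, 0, 94],
  [0.5, -1, 0, 0, 0, 0, 94],
  [0.5, -1, 0, 0, 0, 0, 94],
], squeeze=55)

```text
time: 2.15
ee_pos: [0.4378, -0.3307, 0.3369]
tool_rot: [0.993, 0.12, -0.003, -0.005]
force: [0.8, -0.3, 0.3]
gripper_width: 0.0939
```

```bash
python3 - <<'E'
from h import *
delta([.555,.2,.32],tgt(np.radians(102.9),np.radians(40)))
E
```

```text
shift units [  8.02 -16.24   0.68] min rows 17.0 per row [ 0.472 -0.955  0.04 ]
turn units [ 3.81  3.9  -8.31] rows 10.0 per row [ 0.381  0.39  -0.831]
t 2.15 pos [ 0.4378 -0.3307  0.3369] z [-0.006  0.008 -1.   ] x [ 0.971  0.239 -0.004] q [ 0.63  0.12 -0.11  1.64  0.01  1.39 -0.81] F [ 0.8 -0.3  0.3] w 0.0939
```

>>> jog_arm([
  [0.5, -1, 0, 0, 0, 0, 94],
  [0.5, -1, 0, 0, 0, 0, 94],
  [0.5, -1, 0, 0, 0, 0, 94],
  [0.5, -1, 0, 0, 0, 0, 94],
  [0.5, -1, 0, 0, 0, 0, 94],
  [0.5, -1, 0, 0, 0, 0, 94],
  [0.5, -1, 0, 0, 0, 0, 94],
  [0, 0, 0, 0, 0, -1, 94],
  [0, 0, 0, 0, 0, -1, 94],
  [0, 0, 0, 0, 0, -1, 94],
  [0, 0, 0, 0, 0, -1, 94],
  [0, 0, 0, 0, 0, -1, 94],
  [0, 0, 0, 0, 0, -1, 94],
  [0, 0, 0, 0, 0, -1, 94],
  [0, 0, 0, 0, 0, -1, 94],
  [0, 0, 0, 0, 0, -1, 94],
])

```text
time: 4.15
ee_pos: [0.4886, -0.0902, 0.3364]
tool_rot: [0.596, 0.803, 0.0, -0.007]
force: [0.1, 0.5, -0.0]
gripper_width: 0.0939
```

```bash
python3 - <<'E'
from h import *
delta([.555,.18,.32],tgt(np.radians(102.9),np.radians(40)))
E
```

```text
shift units [7.97 4.74 0.6 ] min rows 8.0 per row [0.996 0.592 0.075]
turn units [-0.22  4.93  0.35] rows 5.0 per row [-0.043  0.987  0.071]
t 4.15 pos [ 0.4886 -0.0902  0.3364] z [-0.011  0.009 -1.   ] x [-0.291  0.957  0.011] q [ 0.42  0.05 -0.37  1.73  0.01  1.38  0.34] F [ 0.1  0.5 -0. ] w 0.0939
```

Now I'll move to above and behind the mould, then tilt.

>>> jog_arm([
  [1, 0.6, 0, 0, 0, 0, 94],
  [1, 0.6, 0, 0, 0, 0, 94],
  [1, 0.6, 0, 0, 0, 0, 94],
  [1, 0.6, 0, 0, 0, 0, 94],
  [1, 0.6, 0, 0, 0, 0, 94],
  [1, 0.6, 0, 0, 0, 0, 94],
  [1, 0.6, 0, 0, 0, 0, 94],
  [0, 0, 0, 0, 1, 0, 94],
  [0, 0, 0, 0, 1, 0, 94],
  [0, 0, 0, 0, 1, 0, 94],
  [0, 0, 0, 0, 1, 0, 94],
  [0, 0, 0, 0, 1, 0, 94],
])

```text
time: 5.65
ee_pos: [0.5482, 0.1605, 0.3405]
tool_rot: [0.531, 0.725, 0.26, -0.354]
force: [0.5, 1.0, 0.5]
gripper_width: 0.0939
```

```bash
python3 - <<'E'
from h import *
delta([.555,.2,.16],tgt(np.radians(102.9),np.radians(40)))
snap('wrist','w1')
E
```

```text
shift units [-4.01  0.61  4.64] min rows 5.0 per row [-0.803  0.122  0.927]
turn units [-0.36 -0.2   0.29] rows 1 per row [-0.358 -0.204  0.294]
t 5.65 pos [0.5482 0.1605 0.3405] z [-0.237  0.752 -0.615] x [-0.186  0.586  0.788] q [ 0.53  0.44 -0.56  1.59 -0.63  1.5   0.45] F [0.5 1.  0.5] w 0.0939
```

View pics/w1.png

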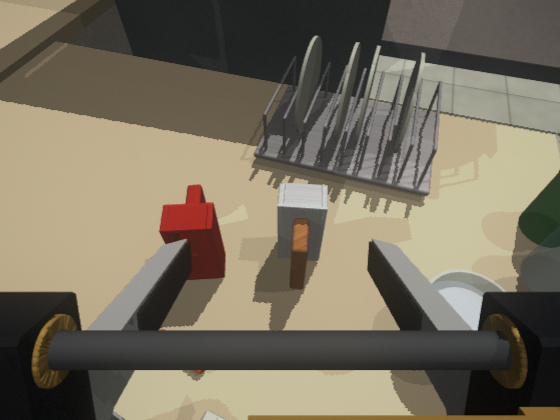

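```bash
python3 - <<'E'
from h import *
d=ld('w1');im=d['color'][175:300,260:345,::-1]
cv2.imwrite('pics/w1c.png',cv2.resize(im,None,fx=4.8,fy=4.8,interpolation=2))
P=cloud(d)
v,u=np.mgrid[:420,:560];m=(u>270)&(u<335)&(v>175)&(v<265)&(P[...,2]>.136)&(P[...,2]<.15)
r=cv2.minAreaRect(P[m][:,:2].astype(np.float32));print(m.sum(),P[m].mean(0),r)
hs=cv2.cvtColor(d['color'],cv2.COLOR_RGB2HSV);mg=(u>285)&(u<315)&(v>215)&(v<295)&(hs[...,1]>120)
mt=mg&(P[...,2]>.112)&(P[...,2]<.13);q=P[mt];print(mt.sum(),q.mean(0),cv2.minAreaRect(q[:,:2].astype(np.float32)))
E
```

```text
1326 [0.52278339 0.35108019 0.14244468] ((0.5218431353569031, 0.35351863503456116), (0.06775299459695816, 0.04513739421963692), 13.836368560791016)
531 [0.53345515 0.30169643 0.12019634] ((0.5329253673553467, 0.3041713237762451), (0.020893752574920654, 0.0525980107486248), 12.531278610229492)
```

View pics/w1c.png

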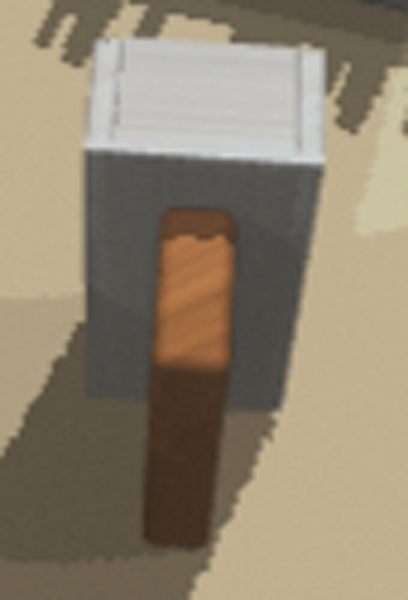

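```bash
python3 - <<'E'
from h import *
Rt=tgt(np.radians(103),np.radians(40))
z=Rt.as_matrix()[:,2];T=np.array([.5348,.298,.071])+.019*z
delta(T-.13*z,Rt)
E
```

```text
shift units [-4.04  0.8   5.35] min rows 6.0 per row [-0.673  0.133  0.892]
turn units [-0.35 -0.27  0.23] rows 1 per row [-0.35  -0.268  0.231]
t 5.7 pos [0.5484 0.1566 0.3362] z [-0.239  0.759 -0.606] x [-0.174  0.581  0.795] q [ 0.53  0.45 -0.55  1.6  -0.64  1.5   0.45] F [-1.6 -6.  -6.1] w 0.0939
```

>>> jog_arm([
  [0, 0, 0, -0.35, -0.3, 0.25, 94],
  [-0.7, 0.1, 0.9, 0, 0, 0, 94],
  [-0.7, 0.1, 0.9, 0, 0, 0, 94],
  [-0.7, 0.1, 0.9, 0, 0, 0, 94],
  [-0.7, 0.1, 0.9, 0, 0, 0, 94],
  [-0.7, 0.1, 0.9, 0, 0, 0, 94],
])

```text
time: 6.45
ee_pos: [0.5563, 0.191, 0.1622]
tool_rot: [0.57, 0.707, 0.261, -0.327]
force: [0.7, -0.4, -0.1]
gripper_width: 0.0939
```

```bash
python3 - <<'E'
from h import *
Rt=tgt(np.radians(103),np.radians(40))
z=Rt.as_matrix()[:,2];T=np.array([.5348,.298,.071])+.019*z
delta(T-.0*z,Rt)
E
```

```text
shift units [0.06 0.08 5.37] min rows 6.0 per row [0.01  0.013 0.896]
turn units [ 0.03  0.06 -0.06] rows 1 per row [ 0.03   0.056 -0.055]
t 6.45 pos [0.5563 0.191  0.1622] z [-0.166  0.741 -0.65 ] x [-0.137  0.636  0.76 ] q [ 0.47  0.57 -0.54  1.79 -0.63  1.13  0.55] F [ 0.7 -0.4 -0.1] w 0.0939
```

Aligned. Advancing straight along the tool axis.

>>> jog_arm([
  [0, 0, 0.9, 0, 0, 0, 94],
  [0, 0, 0.9, 0, 0, 0, 94],
  [0, 0, 0.9, 0, 0, 0, 94],
  [0, 0, 0.9, 0, 0, 0, 94],
])

```text
time: 6.95
ee_pos: [0.5375, 0.2719, 0.0871]
tool_rot: [0.571, 0.707, 0.259, -0.327]
force: [-0.3, 0.1, -0.6]
gripper_width: 0.094
```

```bash
python3 - <<'E'
from h import *
Rt=tgt(np.radians(103),np.radians(40))
z=Rt.as_matrix()[:,2];T=np.array([.5348,.298,.071])+.019*z
delta(T-.0*z,Rt)
snap('wrist','w2')
E
```

```text
shift units [0.17 0.1  1.64] min rows 2.0 per row [0.084 0.05  0.821]
turn units [ 0.03  0.07 -0.07] rows 1 per row [ 0.025  0.068 -0.074]
t 6.95 pos [0.5375 0.2719 0.0871] z [-0.166  0.74  -0.652] x [-0.134  0.638  0.758] q [ 0.38  0.66 -0.58  1.89 -0.67  0.91  0.58] F [-0.3  0.1 -0.6] w 0.094
```

View pics/w2.png

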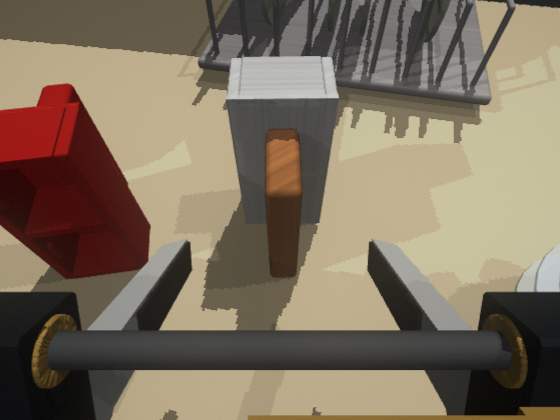

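>>> jog_arm([
  [0.1, 0.05, 0.85, 0, 0, 0, 94],
  [0.1, 0.05, 0.85, 0, 0, 0, 94],
  [0, 0, 0, 0, 0, 0, 94],
])

```text
time: 7.38
ee_pos: [0.5279, 0.3176, 0.0557]
tool_rot: [0.57, 0.708, 0.258, -0.329]
force: [0.1, -0.9, 0.4]
gripper_width: 0.0939
```

```bash
python3 - <<'E'
from h import *
Rt=tgt(np.radians(103),np.radians(40))
z=Rt.as_matrix()[:,2];T=np.array([.5348,.298,.071])+.019*z
delta(T-.0*z,Rt)
snap('wrist','w3')
snap('scene','s3')
E
```

```text
shift units [-0.05  0.08 -0.22] min rows 1.0 per row [-0.053  0.079 -0.221]
turn units [-0.    0.06 -0.07] rows 1 per row [-0.004  0.064 -0.074]
t 7.38 pos [0.5279 0.3176 0.0557] z [-0.172  0.739 -0.651] x [-0.134  0.637  0.759] q [ 0.32  0.71 -0.6   1.91 -0.7   0.81  0.58] F [ 0.1 -0.9  0.4] w 0.0939
```

View pics/w3.png

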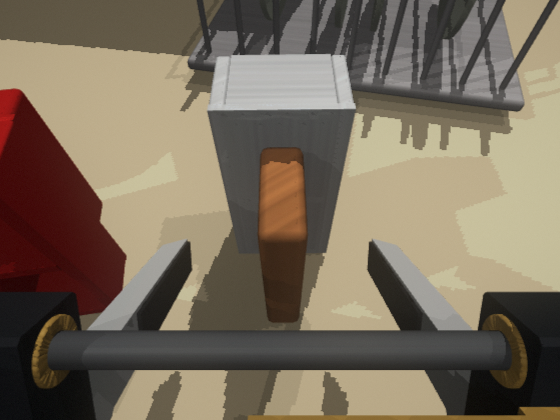

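View pics/s3.png

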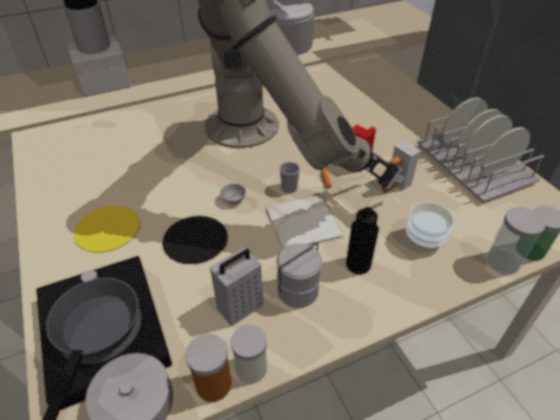

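>>> jog_arm([
  [0, 0.05, -0.2, 0, 0, 0, 94],
  [0, 0, 0, 0, 0, 0, 60],
  [0, 0, 0, 0, 0, 0, 10],
  [0, 0, 0, 0, 0, 0, 10],
  [0, 0, 0, 0, 0, 0, 10],
  [0, 0, 0, 0, 0, 0, 10],
  [0, 0, 0, 0, 0, 0, 10],
], squeeze=58)

```text
time: 8.35
ee_pos: [0.5341, 0.3089, 0.0615]
tool_rot: [0.572, 0.707, 0.259, -0.326]
force: [0.2, -0.8, 0.1]
gripper_width: 0.0374
```

```bash
python3 - <<'E'
from h import *
delta()
snap('wrist','w4')
E
```

```text
t 8.35 pos [0.5341 0.3089 0.0615] z [-0.165  0.739 -0.654] x [-0.133  0.64   0.757] q [ 0.33  0.7  -0.6   1.9  -0.69  0.82  0.58] F [ 0.2 -0.8  0.1] w 0.0374
```

View pics/w4.png

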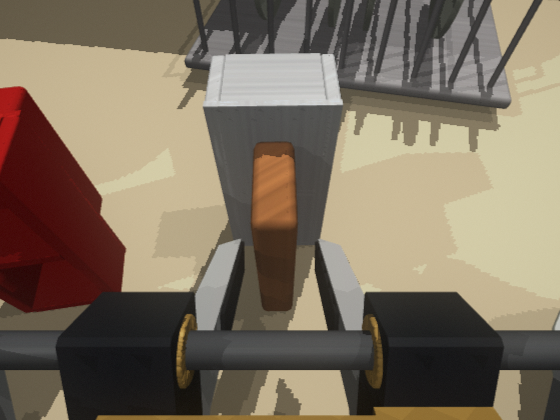

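>>> jog_arm([
  [0, 0, 0, 0, 0, 0, 10],
  [0, 0, 0, 0, 0, 0, 10],
  [0, 0, 0, 0, 0, 0, 10],
  [0, 0, 0, 0, 0, 0, 10],
])

```text
time: 8.9
ee_pos: [0.5339, 0.3089, 0.0614]
tool_rot: [0.572, 0.707, 0.259, -0.326]
force: [-0.9, -0.7, -0.4]
gripper_width: 0.021
```

```bash
python3 - <<'E'
from h import *
delta()
snap('wrist','w5')
E
```

```text
t 8.9 pos [0.5339 0.3089 0.0614] z [-0.165  0.739 -0.653] x [-0.133  0.64   0.757] q [ 0.33  0.7  -0.6   1.9  -0.69  0.82  0.58] F [-0.9 -0.7 -0.4] w 0.021
```

View pics/w5.png

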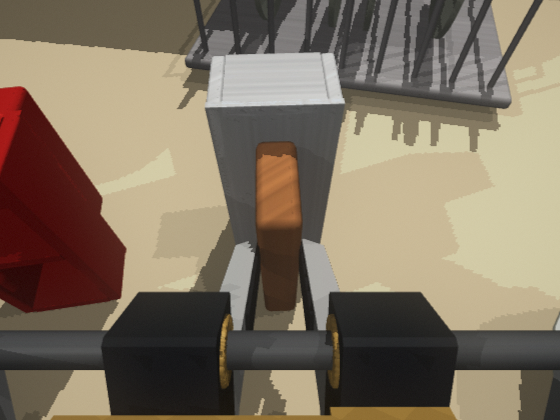

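```bash
python3 - <<'E'
from h import *
p,Rr,_=pose()
a=np.radians(103.0);Rm=R.from_euler('z',a)
g=np.array([.5222,.3525,0])-.0275*np.array([np.cos(a),np.sin(a),0])
np.savez('grasp.npz',R=(Rr.inv()*Rm).as_matrix(),t=Rr.inv().apply(g-p))
print(g,Rr.inv().apply(g-p),Rm.inv().apply(p-.019*Rr.as_matrix()[:,2]-g), Rr.as_matrix().round(3))
E
cat >> h.py <<'E'
def mould():
    p,Rr,_=pose();G=np.load('grasp.npz');Rm=Rr*R.from_matrix(G['R']);o=p+Rr.apply(G['t']);return o,Rm
E
```

```text
[0.52838615 0.32570482 0.        ] [-0.03503063 -0.00138315  0.05346245] [-0.03197861 -0.00150738  0.07385771] [[-0.133  0.977 -0.165]
 [ 0.64   0.212  0.739]
 [ 0.757 -0.007 -0.653]]
```

>>> jog_arm([
  [0.1, 0, -0.1, 0, 0, 0, 10],
  [0.3, 0, -0.25, 0, 0, 0, 10],
  [0.4, 0, -0.35, 0, 0, 0, 10],
  [0.5, 0, -0.45, 0, 0, 0, 10],
  [0.5, 0, -0.45, 0, 0, 0, 10],
], squeeze=58)

```text
time: 9.57
ee_pos: [0.534, 0.3072, 0.1368]
tool_rot: [0.572, 0.707, 0.258, -0.326]
force: [-1.5, 0.0, -5.2]
gripper_width: 0.0205
```

```bash
python3 - <<'E'
from h import *
delta()
o,Rm=mould();print(o,Rm.as_matrix().round(3))
snap('wrist','w6')
E
```

```text
t 9.57 pos [0.534  0.3072 0.1368] z [-0.166  0.737 -0.655] x [-0.132  0.641  0.756] q [ 0.34  0.58 -0.6   1.88 -0.7   0.93  0.49] F [-1.5  0.  -5.2] w 0.0205
[0.52843218 0.3238583  0.07535666] [[-0.225 -0.974  0.001]
 [ 0.974 -0.225  0.002]
 [-0.002  0.002  1.   ]]
```

View pics/w6.png

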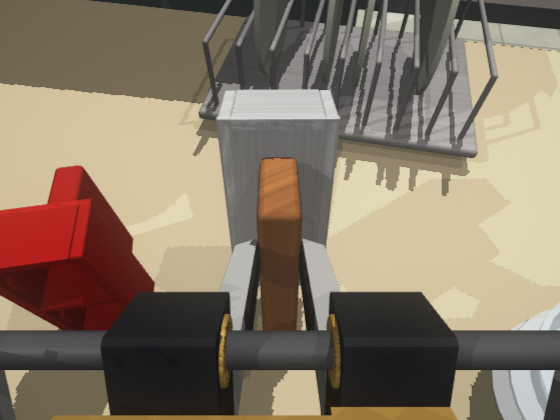

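```bash
cat >> h.py <<'E'
def plane(d,u0,u1,v0,v1):
    P=cloud(d)[v0:v1,u0:u1].reshape(-1,3);P=P[d['z_map'][v0:v1,u0:u1].ravel()>0]
    for _ in range(4):
        c=np.median(P,0);w,s,V=np.linalg.svd(P-P.mean(0),full_matrices=False);n=V[2];r=(P-P.mean(0))@n;P=P[abs(r)<2.0*max(r.std(),.0008)]
    if n@(d['cam_to_world'][:3,3]-P.mean(0))<0:n=-n
    return n,P.mean(0),len(P)
E
python3 - <<'E'
from h import *
for f,top,back in(('w5',(228,325,62,100),(225,255,115,190)),('w6',(235,328,97,118),(232,255,135,195))):
    d=ld(f);n,c,k=plane(d,*top);print(f,'top',n.round(3),c.round(3),k);n,c,k=plane(d,*back);print('back',n.round(3),c.round(3),k)
E
```

```text
w5 top [-0.002  0.003  1.   ] [0.523 0.352 0.143] 3664
back [ 0.249 -0.969 -0.001] [0.507 0.328 0.109] 2242
w6 top [-0.054  0.284  0.957] [0.524 0.358 0.194] 1939
back [ 0.208 -0.936  0.285] [0.507 0.33  0.171] 1368
```

```bash
cat >> h.py <<'E'
def sag(deg):
    "rotate mould in grasp about tool y through grasp point (positive = mouth sags down)"
    G=np.load('grasp.npz');g=np.array([0,0,-.019]);Q=R.from_euler('y',-deg,degrees=True)
    np.savez('grasp.npz',R=(Q*R.from_matrix(G['R'])).as_matrix(),t=g+Q.apply(G['t']-g))
def rep():
    o,Rm=mould();m=Rm.as_matrix();print('mould o',o.round(4),'x',m[:,0].round(3),'y',m[:,1].round(3),'z',m[:,2].round(3),'mouth',(o+Rm.apply([.049,0,.071])).round(4),'grip',(o+Rm.apply([-.0285,0,.071])).round(4)); delta()
E
python3 - <<'E'
from h import *
sag(16.7);rep()
E
```

```text
mould o [0.5344 0.3022 0.072 ] x [-0.218  0.932 -0.289] y [-0.974 -0.226  0.003] z [-0.063  0.282  0.957] mouth [0.5193 0.368  0.1258] grip [0.5362 0.2957 0.1482]
t 9.62 pos [0.5351 0.3076 0.1395] z [-0.164  0.738 -0.655] x [-0.135  0.641  0.756] q [ 0.34  0.58 -0.6   1.87 -0.7   0.94  0.49] F [ 1.   1.4 -1.2] w 0.0206
```

>>> jog_arm([
  [0.3, 0, -0.3, 0, 0, 0, 10],
  [0.6, 0, -0.6, 0, -0.3, 0, 10],
  [0.7, 0, -0.7, 0, -0.6, 0, 10],
  [0.7, 0, -0.7, 0, -0.9, 0, 10],
  [0.3, 0, -0.4, 0, -0.9, 0, 10],
  [0, 0, -0.2, 0, -0.9, 0, 10],
  [0, 0, 0, 0, -0.9, 0, 10],
  [0, 0, 0, 0, -0.9, 0, 10],
], squeeze=60)

```text
time: 10.62
ee_pos: [0.5364, 0.3012, 0.2674]
tool_rot: [0.632, 0.773, -0.037, 0.043]
force: [-0.8, -1.3, -7.6]
gripper_width: 0.0206
```

```bash
python3 - <<'E'
from h import *
rep();snap('wrist','w7');snap('scene','s7')
E
```

```text
mould o [0.5466 0.2435 0.2335] x [-0.076  0.293 -0.953] y [-0.978 -0.209  0.013] z [-0.195  0.933  0.303] mouth [0.529  0.3241 0.2083] grip [0.5349 0.3014 0.2821]
t 10.62 pos [0.5364 0.3012 0.2674] z [ 0.019 -0.111 -0.994] x [-0.197  0.974 -0.113] q [-0.34  0.32 -0.44  1.57  0.23  1.35 -0.62] F [-0.8 -1.3 -7.6] w 0.0206
```

View pics/w7.png

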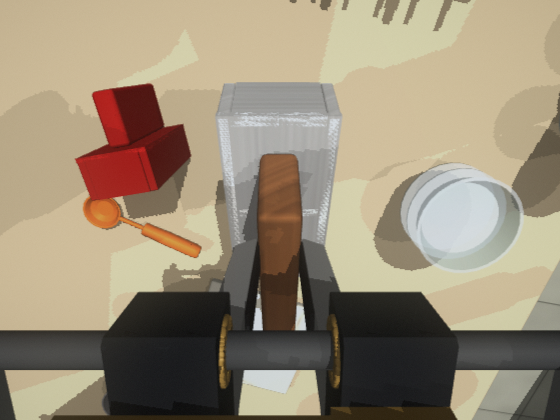

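View pics/s7.png

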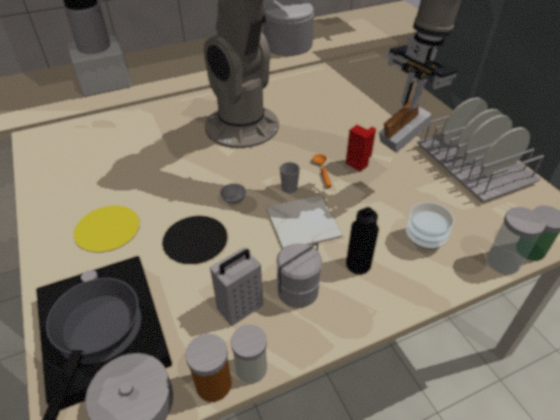

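```bash
python3 - <<'E'
from h import *
d=ld('w7')
n,c,k=plane(d,232,326,90,108);print(n,c,k);n,c,k=plane(d,228,252,130,215);print(n,c,k);n,c,k=plane(d,306,328,130,215);print(n,c,k)
o,Rm=mould();print(Rm.as_matrix().round(3))
E
```

```text
[-0.17901251  0.91711337  0.35617074] [0.5199149  0.38073269 0.25805612] 1687
[ 0.08534468 -0.35404523  0.93132608] [0.50533153 0.33371396 0.26329389] 2033
[ 0.08873498 -0.3518782   0.93183037] [0.5510542  0.34278802 0.26253097] 1867
[[-0.082 -0.976 -0.203]
 [ 0.295 -0.218  0.93 ]
 [-0.952  0.017  0.305]]
```

>>> jog_arm([
  [0, 0, 0, 0, -0.8, 0, 10],
  [0, 0, 0, 0, -0.8, 0, 10],
  [0, 0, 0, 0, -0.4, 0, 10],
  [0, 0, 0, 0, 0, 0, 10],
])

```text
time: 11.22
ee_pos: [0.5308, 0.3065, 0.266]
tool_rot: [0.613, 0.756, -0.15, 0.175]
force: [1.1, 0.4, -6.9]
gripper_width: 0.0205
```

```bash
python3 - <<'E'
from h import *
sag(-3.4);rep();o,Rm=mould();m=o+Rm.apply([.049,0,.071])
p,_,_=pose();delta(p+np.array([.555,-.018,.16])-m)
E
```

```text
mould o [0.5425 0.2426 0.2499] x [-0.027  0.009 -1.   ] y [-0.977 -0.211  0.024] z [-0.211  0.977  0.015] mouth [0.5262 0.3125 0.202 ] grip [0.5283 0.3118 0.2795]
t 11.22 pos [0.5308 0.3065 0.266 ] z [ 0.082 -0.441 -0.894] x [-0.187  0.874 -0.449] q [-0.58  0.45 -0.4   1.47  0.49  1.61 -0.84] F [ 1.1  0.4 -6.9] w 0.0205
shift units [-9.18 -1.29  6.19] min rows 10.0 per row [-0.918 -0.129  0.619]
t 11.22 pos [0.5308 0.3065 0.266 ] z [ 0.082 -0.441 -0.894] x [-0.187  0.874 -0.449] q [-0.58  0.45 -0.4   1.47  0.49  1.61 -0.84] F [ 1.1  0.4 -6.9] w 0.0205
```

>>> jog_arm([
  [-0.5, -0.1, 0.35, -0.14, 0, 0, 10],
  [-0.9, -0.1, 0.6, 0, 0, 0, 10],
  [-0.9, -0.1, 0.6, 0, 0, 0, 10],
  [-0.9, -0.1, 0.6, 0, 0, 0, 10],
  [-0.9, -0.1, 0.6, 0, 0, 0, 10],
  [-0.9, -0.1, 0.6, 0, 0, 0, 10],
  [-0.9, -0.1, 0.6, 0, 0, 0, 10],
  [-0.9, -0.1, 0.6, 0, 0, 0, 10],
  [-0.9, -0.1, 0.6, 0, 0, 0, 10],
  [-0.5, -0.1, 0.3, 0, 0, 0, 10],
  [0, 0, 0, 0, 0, 0, 10],
])

```text
time: 12.6
ee_pos: [0.5595, -0.0038, 0.2282]
tool_rot: [0.622, 0.752, -0.131, 0.172]
force: [0.2, 0.8, -5.9]
gripper_width: 0.0209
```

```bash
python3 - <<'E'
from h import *
rep();o,Rm=mould();m=o+Rm.apply([.049,0,.071])
p,_,_=pose();delta(p+np.array([.555,-.018,.06])-m)
d=snap('wrist','w8');snap('scene','s8')
n,c,k=plane(d,228,252,130,215);print(n,c,k);n,c,k=plane(d,306,328,130,215);print(n,c,k)
E
```

```text
mould o [ 0.5707 -0.0672  0.2102] x [-0.006  0.044 -0.999] y [-0.98  -0.198 -0.003] z [-0.198  0.979  0.044] mouth [0.5564 0.0045 0.1644] grip [0.5568 0.0011 0.2418]
t 12.6 pos [ 0.5595 -0.0038  0.2282] z [ 0.095 -0.411 -0.907] x [-0.166  0.891 -0.422] q [-0.18  0.21 -0.28  1.86  0.51  1.23 -0.47] F [ 0.2  0.8 -5.9] w 0.0209
shift units [ 0.81 -0.24  3.46] min rows 4.0 per row [ 0.202 -0.061  0.864]
t 12.6 pos [ 0.5595 -0.0038  0.2282] z [ 0.095 -0.411 -0.907] x [-0.166  0.891 -0.422] q [-0.18  0.21 -0.28  1.86  0.51  1.23 -0.47] F [ 0.2  0.8 -5.9] w 0.0209
[ 0.0088588  -0.07600826  0.99706783] [0.52963124 0.02574602 0.21232562] 2024
[ 0.00911437 -0.07643212  0.99703313] [0.57538928 0.03425429 0.21257598] 1859
```

View pics/w8.png

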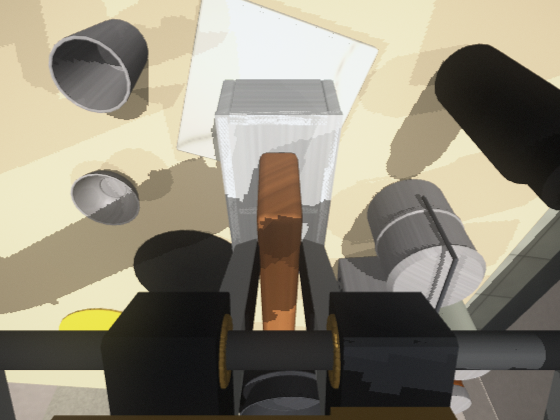

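View pics/s8.png

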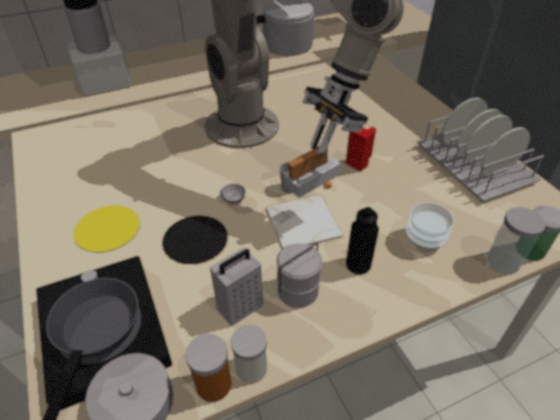

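>>> jog_arm([
  [0.2, 0, 0.6, 0, -0.44, 0, 10],
  [0.4, -0.1, 0.8, 0, 0, 0, 10],
  [0.4, 0, 0.8, 0, 0, 0, 10],
  [0.1, 0, 0.3, 0, 0, 0, 10],
  [0, 0, 0, 0, 0, 0, 10],
])

```text
time: 13.32
ee_pos: [0.5614, -0.0002, 0.1453]
tool_rot: [0.614, 0.748, -0.151, 0.201]
force: [-0.5, 0.1, -6.1]
gripper_width: 0.0208
```

```bash
python3 - <<'E'
from h import *
sag(-1.9)
rep();o,Rm=mould();m=o+Rm.apply([.049,0,.071])
p,_,_=pose();delta(p+np.array([.555,-.018,.012])-m)
d=snap('wrist','w9');snap('scene','s9')
n,c,k=plane(d,228,252,130,215);print(n,c,k);n,c,k=plane(d,306,328,130,215);print(n,c,k)
e=ld('s9');cv2.imwrite('pics/s9c.png',cv2.resize(e['color'][90:260,230:400,::-1],None,fx=3.5,fy=3.5,interpolation=2))
E
```

```text
mould o [ 0.5733 -0.0636  0.1296] x [ 0.007  0.006 -1.   ] y [-0.978 -0.208 -0.008] z [-0.208  0.978  0.004] mouth [0.5588 0.0061 0.0809] grip [0.5583 0.0057 0.1584]
t 13.32 pos [ 5.614e-01 -2.000e-04  1.453e-01] z [ 0.115 -0.474 -0.873] x [-0.166  0.857 -0.487] q [-0.24  0.32 -0.28  1.95  0.65  1.13 -0.67] F [-0.5  0.1 -6.1] w 0.0208
shift units [ 0.45 -0.33  2.37] min rows 3.0 per row [ 0.15  -0.111  0.79 ]
t 13.32 pos [ 5.614e-01 -2.000e-04  1.453e-01] z [ 0.115 -0.474 -0.873] x [-0.166  0.857 -0.487] q [-0.24  0.32 -0.28  1.95  0.65  1.13 -0.67] F [-0.5  0.1 -6.1] w 0.0208
[-0.00931617 -0.01354393  0.99986488] [0.53149778 0.02785519 0.12698045] 2030
[-0.00712399 -0.01164976  0.99990676] [0.57714102 0.03678971 0.127472  ] 1864
```

View pics/s9c.png

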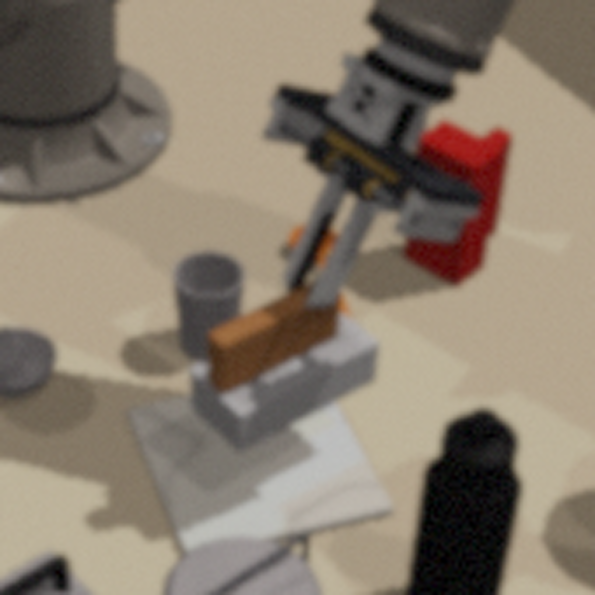

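>>> jog_arm([
  [-0.35, -0.15, 0.2, 0, 0, 0, 10],
  [-0.35, -0.15, 0.2, 0, 0, 0, 10],
  [0, 0, 0, 0, 0, 0, 10],
  [0.56, 0, 1, 0, 0, 0, 10],
  [0.56, 0, 1, 0, 0, 0, 10],
  [0.25, 0, 0.45, 0, 0, 0, 10],
])

```text
time: 14.18
ee_pos: [0.5635, -0.0261, 0.0669]
tool_rot: [0.616, 0.746, -0.147, 0.205]
force: [-40.2, 22.8, 80.9]
gripper_width: 0.0211
```

```bash
python3 - <<'E'
from h import *
rep()
d=snap('wrist','w10')
n,c,k=plane(d,228,252,130,215);print(n,c,k);n,c,k=plane(d,306,328,130,215);print(n,c,k)
E
```

```text
mould o [ 0.5755 -0.0894  0.0513] x [ 0.019  0.007 -1.   ] y [-0.978 -0.206 -0.02 ] z [-0.206  0.979  0.003] mouth [ 0.5618 -0.0196  0.0025] grip [ 0.5603 -0.0202  0.08  ]
t 14.18 pos [ 0.5635 -0.0261  0.0669] z [ 0.126 -0.472 -0.872] x [-0.158  0.859 -0.488] q [-0.23  0.41 -0.24  2.03  0.75  0.98 -0.78] F [-40.2  22.8  80.9] w 0.0211
[ 6.99698095e-03 -4.14231669e-05  9.99975520e-01] [0.53354433 0.00814484 0.05572797] 2029
[ 0.00115277 -0.0012658   0.99999853] [0.57759249 0.01566814 0.05554274] 1850
```

View pics/w10.png

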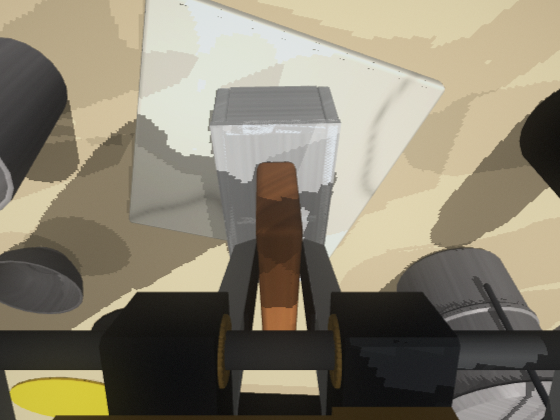

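>>> jog_arm([
  [-0.1, 0, -0.18, 0, 0, 0, 10],
  [-0.17, 0, -0.3, 0, 0, 0, 10],
  [-0.22, 0, -0.4, 0, 0, 0, 10],
  [-0.22, 0, -0.4, 0, 0, 0, 10],
  [-0.22, 0, -0.4, 0, 0, 0, 10],
  [-0.15, 0, -0.25, 0, 0, 0, 10],
  [0, 0, 0, 0, 0, 0, 10],
])

```text
time: 15.1
ee_pos: [0.5615, -0.0264, 0.1383]
tool_rot: [0.616, 0.746, -0.146, 0.206]
force: [-0.6, 1.2, -5.8]
gripper_width: 0.0213
```

```bash
python3 - <<'E'
from h import *
rep()
d=snap('wrist','w11')
n,c,k=plane(d,228,252,130,215);print(n,c,k);n,c,k=plane(d,306,328,130,215);print(n,c,k)
e=snap('scene','s11');cv2.imwrite('pics/s11c.png',cv2.resize(e['color'][90:260,230:400,::-1],None,fx=3.5,fy=3.5,interpolation=2))
f=[read_state()['force']]
for i in range(3): grab_frame('top');f.append(read_state()['force'])
print(np.round(f,2).tolist())
E
```

```text
mould o [ 0.5735 -0.0898  0.1226] x [ 0.021  0.009 -1.   ] y [-0.978 -0.206 -0.022] z [-0.206  0.979  0.004] mouth [ 0.5599 -0.0199  0.0739] grip [ 0.5583 -0.0205  0.1513]
t 15.1 pos [ 0.5615 -0.0264  0.1383] z [ 0.127 -0.471 -0.873] x [-0.157  0.859 -0.487] q [-0.21  0.31 -0.26  1.98  0.67  1.08 -0.66] F [-0.6  1.2 -5.8] w 0.0213
[-0.0067295  -0.007466    0.99994949] [0.53146499 0.00857077 0.12809848] 2032
[-1.27962552e-04 -4.10619154e-03  9.99991561e-01] [0.57510694 0.01642167 0.1284414 ] 1860
[[-0.23, -0.11, -6.28], [-0.19, -0.25, -6.7], [-0.49, 0.2, -6.12], [-0.38, 0.67, -6.96]]
```

View pics/s11c.png

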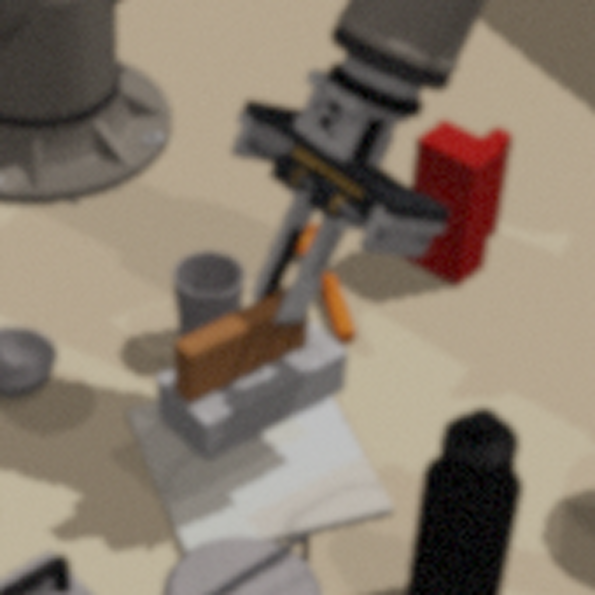

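>>> jog_arm([
  [-0.1, 0, -0.18, 0, 0, 0, 10],
  [-0.17, 0, -0.3, 0, 0, 0, 10],
  [-0.22, 0, -0.4, 0, 0, 0, 10],
  [-0.1, 0, -0.2, 0, 0, 0, 10],
  [0, 0, 0, 0, 0, 0, 10],
  [0.56, 0, 1, 0, 0, 0, 10],
  [0.56, 0, 1, 0, 0, 0, 10],
])

```text
time: 16.23
ee_pos: [0.5637, -0.0252, 0.1088]
tool_rot: [0.616, 0.746, -0.145, 0.206]
force: [1.0, 0.8, -7.3]
gripper_width: 0.0215
```

```bash
python3 - <<'E'
from h import *
rep();print(np.round(read_state()['qvel'],2))
E
```

```text
mould o [ 0.5757 -0.0885  0.093 ] x [ 0.024  0.01  -1.   ] y [-0.978 -0.206 -0.025] z [-0.206  0.979  0.005] mouth [ 0.5623 -0.0186  0.0444] grip [ 0.5604 -0.0193  0.1218]
t 16.23 pos [ 0.5637 -0.0252  0.1088] z [ 0.13  -0.47  -0.873] x [-0.155  0.86  -0.486] q [-0.22  0.35 -0.26  2.    0.7   1.03 -0.71] F [ 1.   0.8 -7.3] w 0.0215
[-0.07  0.37  0.06  0.18  0.29 -0.42 -0.45]
```

>>> jog_arm([
  [0, 0, 0, 0, 0, 0, 10],
  [-0.1, 0, -0.18, 0, 0, 0, 10],
  [-0.17, 0, -0.3, 0, 0, 0, 10],
  [-0.2, 0, -0.36, 0, 0, 0, 10],
  [-0.2, 0, -0.36, 0, 0, 0, 10],
  [-0.08, 0, -0.15, 0, 0, 0, 10],
  [0, 0, 0, 0, 0, 0, 10],
])

```text
time: 17.1
ee_pos: [0.5624, -0.0254, 0.1617]
tool_rot: [0.616, 0.746, -0.144, 0.207]
force: [-0.4, 0.7, -6.4]
gripper_width: 0.0217
```

```bash
python3 - <<'E'
from h import *
rep();d=snap('wrist','w12')
n,c,k=plane(d,228,252,130,215);print(n,c,k);n,c,k=plane(d,306,328,130,215);print(n,c,k)
E
```

```text
mould o [ 0.5745 -0.0887  0.1459] x [ 0.026  0.01  -1.   ] y [-0.978 -0.206 -0.028] z [-0.206  0.979  0.005] mouth [ 0.5612 -0.0187  0.0972] grip [ 0.5591 -0.0195  0.1747]
t 17.1 pos [ 0.5624 -0.0254  0.1617] z [ 0.131 -0.47  -0.873] x [-0.154  0.86  -0.486] q [-0.2   0.28 -0.27  1.96  0.65  1.11 -0.63] F [-0.4  0.7 -6.4] w 0.0217
[-0.015635   -0.00837003  0.99984273] [0.53248037 0.0096849  0.15138673] 2026
[-0.01490961 -0.00976869  0.99984113] [0.57613837 0.01742415 0.15199097] 1859
```

>>> jog_arm([
  [0, 0, 0, 0.1, 0, 0, 10],
  [0.56, 0, 1, 0, 0, 0, 10],
  [0.56, 0, 1, 0, 0, 0, 10],
  [0.56, 0, 1, 0, 0, 0, 10],
])

```text
time: 17.65
ee_pos: [0.5667, -0.0237, 0.0576]
tool_rot: [0.619, 0.744, -0.15, 0.202]
force: [-36.4, 27.1, 84.0]
gripper_width: 0.0214
```

```bash
python3 - <<'E'
from h import *
rep();print(np.round(read_state()['qvel'],2))
E
```

```text
mould o [ 0.5779 -0.0872  0.0419] x [ 0.012  0.007 -1.   ] y [-0.98  -0.196 -0.014] z [-0.196  0.981  0.005] mouth [ 0.5646 -0.0173 -0.0068] grip [ 0.5636 -0.0178  0.0707]
t 17.65 pos [ 0.5667 -0.0237  0.0576] z [ 0.115 -0.474 -0.873] x [-0.152  0.86  -0.486] q [-0.23  0.43 -0.24  2.01  0.74  0.98 -0.79] F [-36.4  27.1  84. ] w 0.0214
[-0.1   0.39  0.05  0.11  0.29 -0.32 -0.46]
```

>>> jog_arm([
  [-0.06, 0, -0.1, 0, 0, 0, 10],
  [-0.1, 0, -0.18, 0, 0, 0, 10],
  [-0.17, 0, -0.3, 0, 0, 0, 10],
  [-0.2, 0, -0.36, 0, 0, 0, 10],
  [-0.2, 0, -0.36, 0, 0, 0, 10],
  [-0.1, 0, -0.18, 0, 0, 0, 10],
  [0, 0, 0, 0, 0, 0, 10],
])

```text
time: 18.52
ee_pos: [0.5656, -0.024, 0.1117]
tool_rot: [0.619, 0.744, -0.151, 0.201]
force: [0.6, -0.2, -6.8]
gripper_width: 0.0217
```

```bash
python3 - <<'E'
from h import *
rep();d=snap('wrist','w13')
n,c,k=plane(d,228,252,130,215);print(n,c,k);n,c,k=plane(d,306,328,130,215);print(n,c,k)
f=[read_state()['force']]
e=snap('scene','s13');cv2.imwrite('pics/s13c.png',cv2.resize(e['color'][90:260,230:400,::-1],None,fx=3.5,fy=3.5,interpolation=2))
f.append(read_state()['force']);
print(np.round(f,2).tolist())
E
```

```text
mould o [ 0.5768 -0.0875  0.0959] x [ 0.011  0.007 -1.   ] y [-0.981 -0.195 -0.012] z [-0.196  0.981  0.005] mouth [ 0.5634 -0.0176  0.0473] grip [ 0.5626 -0.0181  0.1248]
t 18.52 pos [ 0.5656 -0.024   0.1117] z [ 0.113 -0.474 -0.873] x [-0.153  0.86  -0.487] q [-0.21  0.36 -0.26  1.98  0.68  1.06 -0.7 ] F [ 0.6 -0.2 -6.8] w 0.0217
[-1.59409500e-02 -3.78057262e-04  9.99872864e-01] [0.53575815 0.01716719 0.1123352 ] 1829
[-9.41414469e-03 -7.54393233e-04  9.99955401e-01] [0.5767829  0.02480158 0.11296204] 1687
[[1.1, 0.1, -5.64], [0.36, -0.69, -6.25]]
```

View pics/w13.png

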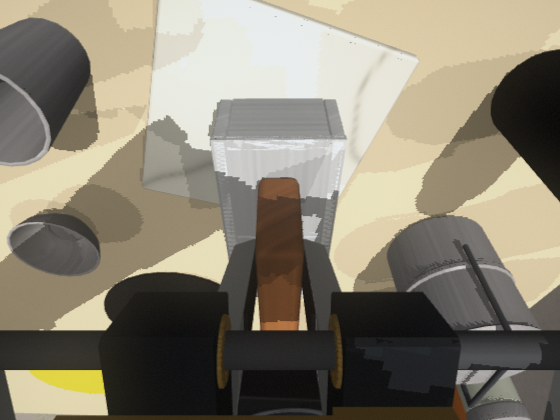

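View pics/s13c.png

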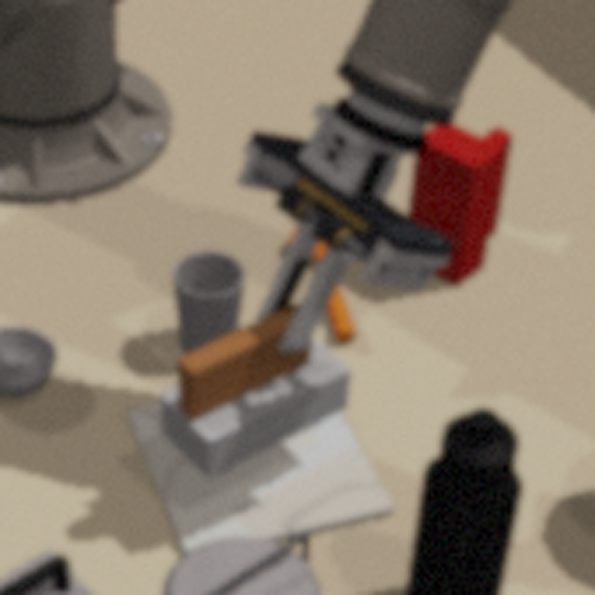

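>>> jog_arm([
  [0.56, 0, 1, 0, 0, 0, 10],
  [0.56, 0, 1, 0, 0, 0, 10],
])

```text
time: 18.88
ee_pos: [0.57, -0.022, 0.0442]
tool_rot: [0.619, 0.744, -0.149, 0.203]
force: [-37.0, 25.1, 85.6]
gripper_width: 0.0221
```

```bash
python3 - <<'E'
from h import *
rep();print(np.round(read_state()['qvel'],2))
E
```

```text
mould o [ 0.5813 -0.0855  0.0284] x [ 0.017  0.008 -1.   ] y [-0.98  -0.196 -0.018] z [-0.196  0.981  0.005] mouth [ 0.5681 -0.0155 -0.0202] grip [ 0.5668 -0.0161  0.0573]
t 18.88 pos [ 0.57   -0.022   0.0442] z [ 0.118 -0.473 -0.873] x [-0.151  0.861 -0.486] q [-0.24  0.46 -0.24  2.02  0.76  0.96 -0.81] F [-37.   25.1  85.6] w 0.0221
[-0.11  0.37  0.06  0.1   0.29 -0.3  -0.47]
```

>>> jog_arm([
  [-0.06, 0, -0.1, 0, 0, 0, 10],
  [-0.06, 0, -0.1, 0, 0, 0, 10],
])

```text
time: 19.12
ee_pos: [0.5691, -0.0219, 0.0494]
tool_rot: [0.618, 0.744, -0.15, 0.203]
force: [-0.3, -0.4, -3.8]
gripper_width: 0.0215
```

```bash
python3 - <<'E'
from h import *
rep();d=snap('wrist','w14')
n,c,k=plane(d,228,252,140,215);print(n,c,k);n,c,k=plane(d,306,328,140,215);print(n,c,k)
E
```

```text
mould o [ 0.5804 -0.0854  0.0337] x [ 0.014  0.007 -1.   ] y [-0.98  -0.198 -0.015] z [-0.198  0.98   0.004] mouth [ 0.567  -0.0155 -0.015 ] grip [ 0.566  -0.016   0.0625]
t 19.12 pos [ 0.5691 -0.0219  0.0494] z [ 0.117 -0.474 -0.873] x [-0.153  0.86  -0.487] q [-0.23  0.45 -0.24  2.01  0.76  0.97 -0.8 ] F [-0.3 -0.4 -3.8] w 0.0215
[-0.08658354  0.04651878  0.99515792] [0.53901932 0.02547115 0.06331459] 1459
[0.31714363 0.19890559 0.92728447] [0.576803   0.03409543 0.06390992] 1450
```

View pics/w14.png

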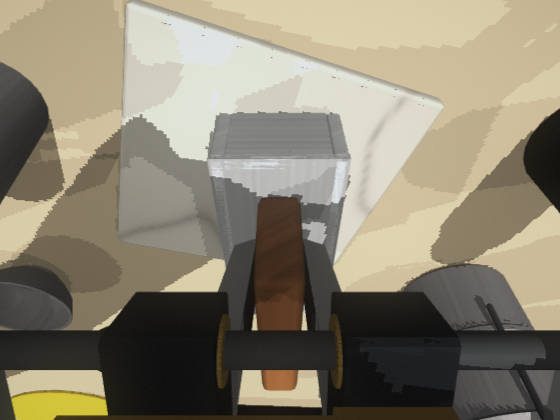

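```bash
python3 - <<'E'
from h import *
d=ld('w14');P=cloud(d)
for (u,v) in((225,170),(240,170),(235,185),(240,200),(240,220),(235,230),(320,170),(320,190),(318,210),(240,255),(320,255)): print(u,v,P[v-1:v+2,u-1:u+2].reshape(-1,3).mean(0).round(4))
cv2.imwrite('pics/w14c.png',cv2.resize(d['color'][100:400,180:380,::-1],None,fx=2,fy=2,interpolation=2))
E
```

```text
225 170 [0.531  0.0337 0.0633]
240 170 [0.5381 0.0351 0.0636]
235 185 [0.5368 0.0248 0.0632]
240 200 [0.5405 0.0155 0.0637]
240 220 [5.422e-01 5.000e-04 6.370e-02]
235 230 [ 0.5404 -0.0081  0.0637]
320 170 [0.5763 0.0422 0.0644]
320 190 [0.5797 0.0298 0.0645]
318 210 [0.5824 0.016  0.0648]
240 255 [0.5425 0.0115 0.0967]
320 255 [0.579  0.0186 0.0977]
```

View pics/w14c.png

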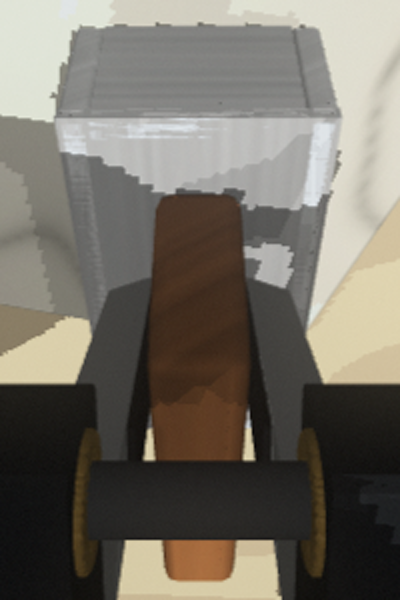

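```bash
python3 - <<'E'
from h import *
f=[]
for i in range(3): f.append(read_state()['force']);d=snap('wrist','w15')
print(np.round(f,2).tolist())
P=cloud(d);print(P[199:202,239:242].reshape(-1,3).mean(0))
rep()
e=snap('scene','s15');cv2.imwrite('pics/s15c.png',cv2.resize(e['color'][130:230,250:350,::-1],None,fx=6,fy=6,interpolation=2))
E
```

```text
[[-0.25, -0.29, -4.13], [-0.05, 1.04, -3.91], [-0.48, -0.54, -4.94]]
[0.54062919 0.01482245 0.06354378]
mould o [ 0.5805 -0.0856  0.034 ] x [ 0.015  0.007 -1.   ] y [-0.98  -0.197 -0.016] z [-0.197  0.98   0.004] mouth [ 0.5672 -0.0156 -0.0147] grip [ 0.5661 -0.0162  0.0628]
t 19.32 pos [ 0.5692 -0.0221  0.0498] z [ 0.117 -0.473 -0.873] x [-0.152  0.86  -0.487] q [-0.23  0.45 -0.24  2.01  0.76  0.97 -0.8 ] F [-0.2  0.3 -4.8] w 0.0218
```

View pics/s15c.png

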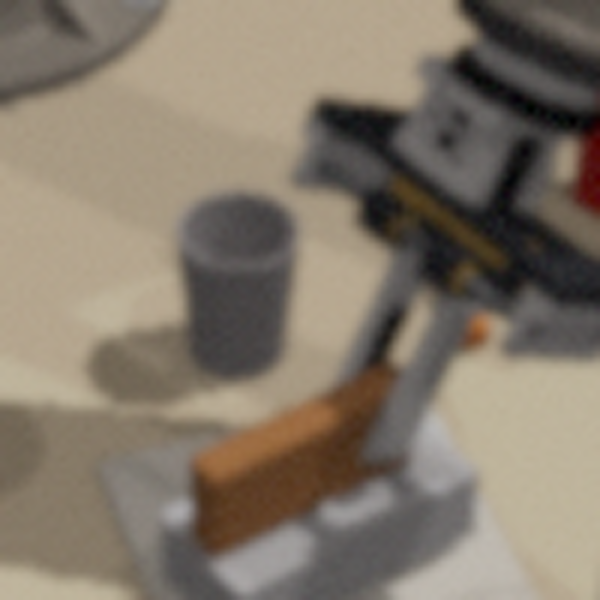

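>>> jog_arm([
  [-0.1, 0, -0.18, 0, 0, 0, 10],
  [-0.1, 0, -0.18, 0, 0, 0, 10],
  [-0.14, 0, -0.25, 0, 0, 0, 10],
  [-0.14, 0, -0.25, 0, 0, 0, 10],
  [-0.14, 0, -0.25, 0, 0, 0, 10],
  [-0.14, 0, -0.25, 0, 0, 0, 10],
  [0, 0, 0, 0, 0, 0, 10],
])

```text
time: 20.25
ee_pos: [0.5681, -0.0226, 0.1008]
tool_rot: [0.619, 0.744, -0.149, 0.203]
force: [-0.2, -0.2, -4.5]
gripper_width: 0.0219
```

```bash
python3 - <<'E'
from h import *
f=[]
f.append(read_state()['force']);d=snap('wrist','w16');f.append(read_state()['force'])
P=cloud(d);print(P[199:202,239:242].reshape(-1,3).mean(0))
rep()
e=snap('scene','s16');cv2.imwrite('pics/s16c.png',cv2.resize(e['color'][130:250,250:370,::-1],None,fx=5,fy=5,interpolation=2))
f.append(read_state()['force']);print(np.round(f,2).tolist())
E
```

```text
[0.5395027  0.01437087 0.11462339]
mould o [ 0.5791 -0.0862  0.0847] x [ 0.015  0.007 -1.   ] y [-0.98  -0.197 -0.017] z [-0.197  0.98   0.004] mouth [ 0.5659 -0.0162  0.036 ] grip [ 0.5647 -0.0168  0.1135]
t 20.3 pos [ 0.5678 -0.0227  0.1004] z [ 0.118 -0.473 -0.873] x [-0.151  0.86  -0.487] q [-0.22  0.37 -0.26  1.99  0.7   1.04 -0.72] F [-0.3 -0.4 -4. ] w 0.0218
[[-0.17, -0.19, -4.48], [-0.28, -0.38, -3.95], [0.24, -0.18, -4.64]]
```

View pics/s16c.png

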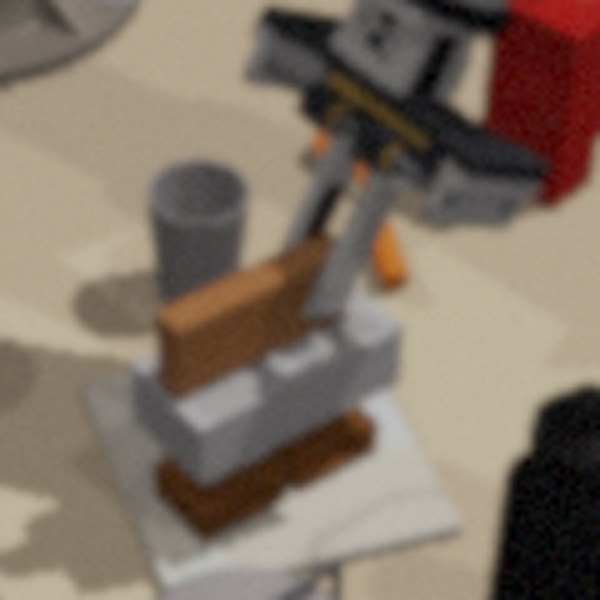

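View pics/w16.png

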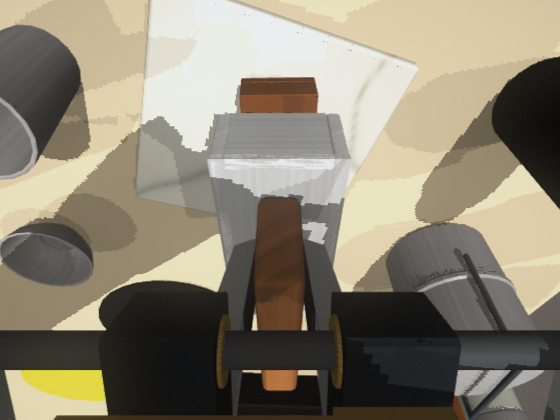

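```bash
python3 - <<'E'
from h import *
G=np.load('grasp.npz');p,Rr,_=pose()
np.savez('grasp.npz',R=G['R'],t=G['t']+Rr.inv().apply([0,0,.0356]))
rep()
o,Rm=mould();print('grasp pt in mould',Rm.inv().apply(p-.019*Rr.as_matrix()[:,2]-o))
d=ld('top0');K=d['intrinsics'];T=d['cam_to_world']
ray=T[:3,:3]@np.array([(351.4-K[0,2])/K[0,0],(229.8-K[1,2])/K[1,1],1]);t=(.004-T[2,3])/ray[2];print('mat',T[:3,3]+t*ray)
# second view, scene
e=ld('s16');m=(e['color'].astype(int).sum(2)<130).astype(np.uint8);v,u=np.mgrid[:420,:560];m[~((u>155)&(u<235)&(v>208)&(v<268))]=0
cs,_=cv2.findContours(m,0,1);k=max(cs,key=cv2.contourArea)[:,0,:].astype(float)
K=e['intrinsics'];T=e['cam_to_world'];r=np.c_[(k[:,0]-K[0,2])/K[0,0],(k[:,1]-K[1,2])/K[1,1],np.ones(len(k))]@T[:3,:3].T
q=T[:3,3]+r*((.004-T[2,3])/r[:,2])[:,None];print(cv2.minEnclosingCircle(q[:,:2].astype(np.float32)),cv2.fitEllipse(q[:,:2].astype(np.float32)))
delta(p+[-.03,-.22,.13])
E
```

```text
mould o [ 0.579  -0.0862  0.1199] x [ 0.015  0.007 -1.   ] y [-0.98  -0.197 -0.016] z [-0.197  0.98   0.004] mouth [ 0.5657 -0.0162  0.0712] grip [ 0.5646 -0.0168  0.1487]
t 20.35 pos [ 0.5676 -0.0227  0.1   ] z [ 0.117 -0.473 -0.873] x [-0.152  0.86  -0.487] q [-0.22  0.37 -0.26  1.99  0.7   1.04 -0.72] F [ 0.2 -0.2 -4.6] w 0.0217
grasp pt in mould [ 0.00361643 -0.0009328   0.07370688]
mat [ 0.48319098 -0.33178324  0.004     ]
((0.48667818307876587, -0.3294006288051605), 0.0896451398730278) ((0.48712101578712463, -0.3294704258441925), (0.1725141853094101, 0.17611584067344666), 14.194106101989746)
shift units [-8.27 -2.25 -0.43] min rows 9.0 per row [-0.918 -0.249 -0.048]
t 20.35 pos [ 0.5676 -0.0227  0.1   ] z [ 0.117 -0.473 -0.873] x [-0.152  0.86  -0.487] q [-0.22  0.37 -0.26  1.99  0.7   1.04 -0.72] F [ 0.2 -0.2 -4.6] w 0.0217
```

>>> jog_arm([
  [-0.3, 0, -0.5, 0, 0, 0, 10],
  [-0.5, 0, -0.9, 0, 0, 0, 10],
  [-0.5, 0, -0.9, 0, 0, 0, 10],
  [-0.5, 0, -0.9, 0, 0, 0, 10],
  [-0.5, 0, -0.9, 0, 0, 0, 10],
  [-0.88, -0.32, 0.48, 0, 0, 0, 10],
  [-0.88, -0.32, 0.48, 0, 0, 0, 10],
  [-0.88, -0.32, 0.48, 0, 0, 0, 10],
  [-0.88, -0.32, 0.48, 0, 0, 0, 10],
  [-0.88, -0.32, 0.48, 0, 0, 0, 10],
  [-0.88, -0.32, 0.48, 0, 0, 0, 10],
], squeeze=60)

```text
time: 21.72
ee_pos: [0.5392, -0.2149, 0.2541]
tool_rot: [0.617, 0.746, -0.148, 0.203]
force: [0.3, 0.6, -3.9]
gripper_width: 0.0217
```

```bash
python3 - <<'E'
from h import *
rep()
p,Rr,_=pose();G=np.load('grasp.npz')
# yaw then pitch: rotation target
Ry=R.from_euler('z',-61,degrees=True)*Rr
delta(None,Ry)
Rt=R.from_euler('z',40,degrees=True)*R.from_matrix(G['R']).inv()
r=(Ry.inv()*Rt).as_rotvec(degrees=True)/10;print('then pitch',r)
E
```

```text
mould o [ 0.5508 -0.2783  0.2738] x [ 0.014  0.009 -1.   ] y [-0.979 -0.201 -0.016] z [-0.202  0.979  0.006] mouth [ 0.5372 -0.2084  0.2253] grip [ 0.5361 -0.2091  0.3028]
t 21.73 pos [ 0.5392 -0.2149  0.2541] z [ 0.119 -0.471 -0.874] x [-0.156  0.86  -0.485] q [ 0.04  0.1  -0.13  1.96  0.59  1.08 -0.18] F [ 0.3  0.6 -3.9] w 0.0217
turn units [ 2.96 -0.18  5.33] rows 7.0 per row [ 0.423 -0.025  0.762]
t 21.73 pos [ 0.5392 -0.2149  0.2541] z [ 0.119 -0.471 -0.874] x [-0.156  0.86  -0.485] q [ 0.04  0.1  -0.13  1.96  0.59  1.08 -0.18] F [ 0.3  0.6 -3.9] w 0.0217
then pitch [0.19308667 8.96162101 0.16359844]
```

>>> jog_arm([
  [0, 0, 0, 0.42, -0.03, 0.76, 10],
  [0, 0, 0, 0.42, -0.03, 0.76, 10],
  [0, 0, 0, 0.42, -0.03, 0.76, 10],
  [0, 0, 0, 0.42, -0.03, 0.76, 10],
  [0, 0, 0, 0.42, -0.03, 0.76, 10],
  [0, 0, 0, 0.42, -0.03, 0.76, 10],
  [0, 0, 0, 0.42, -0.03, 0.76, 10],
  [0, 0, 0, 0, 1, 0, 10],
  [0, 0, 0, 0, 1, 0, 10],
  [0, 0, 0, 0, 1, 0, 10],
  [0, 0, 0, 0, 1, 0, 10],
  [0, 0, 0, 0, 1, 0, 10],
  [0, 0, 0, 0, 1, 0, 10],
  [0, 0, 0, 0, 1, 0, 10],
  [0, 0, 0, 0, 1, 0, 10],
])

```text
time: 23.6
ee_pos: [0.5362, -0.2138, 0.2611]
tool_rot: [0.868, 0.314, 0.368, -0.115]
force: [0.8, 1.1, -5.9]
gripper_width: 0.0216
```

```bash
python3 - <<'E'
from h import *
rep()
G=np.load('grasp.npz')
Rt=R.from_euler('z',40,degrees=True)*R.from_matrix(G['R']).inv()
o=np.array([.485,-.331,.12]);delta(o-Rt.apply(G['t']) if 0 else o+Rt.apply(-G['t']) if 0 else None,Rt)
p=o-(R.from_euler('z',40,degrees=True)*R.from_matrix(G['R']).inv()).apply(G['t']);print(p);delta(p)
d=snap('wrist','w17');snap('scene','s17')
E
```

```text
mould o [ 0.5088 -0.2378  0.2043] x [ 0.747  0.611 -0.264] y [-0.64   0.767 -0.036] z [0.181 0.195 0.964] mouth [ 0.5582 -0.194   0.2599] grip [ 0.5003 -0.2413  0.2803]
t 23.6 pos [ 0.5362 -0.2138  0.2611] z [ 0.567  0.43  -0.703] x [0.532 0.46  0.711] q [ 0.83  0.16 -0.07  2.03 -0.93  1.04  0.42] F [ 0.8  1.1 -5.9] w 0.0216
turn units [0.16 1.53 0.16] rows 2.0 per row [0.078 0.764 0.082]
t 23.6 pos [ 0.5362 -0.2138  0.2611] z [ 0.567  0.43  -0.703] x [0.532 0.46  0.711] q [ 0.83  0.16 -0.07  2.03 -0.93  1.04  0.42] F [ 0.8  1.1 -5.9] w 0.0216
[ 0.50114328 -0.31886292  0.18437826]
shift units [-4.05  1.91 -0.37] min rows 5.0 per row [-0.81   0.381 -0.074]
t 23.6 pos [ 0.5362 -0.2138  0.2611] z [ 0.567  0.43  -0.703] x [0.532 0.46  0.711] q [ 0.83  0.16 -0.07  2.03 -0.93  1.04  0.42] F [ 0.8  1.1 -5.9] w 0.0216
```

View pics/w17.png

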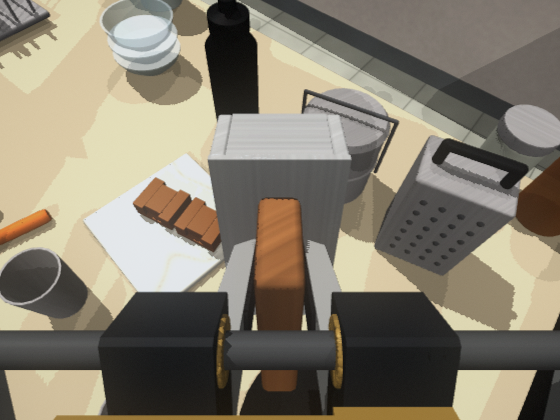

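View pics/s17.png

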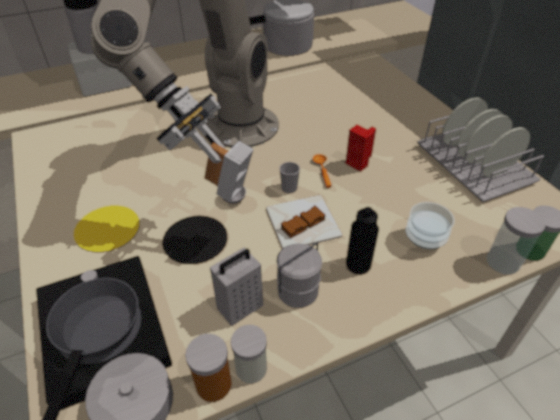

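>>> jog_arm([
  [0, 0, 0, 0.08, 0.75, 0.08, 10],
  [0, 0, 0, 0.08, 0.75, 0.08, 10],
  [0, 0, 0, 0, 0, 0, 10],
])

```text
time: 24.08
ee_pos: [0.5364, -0.2114, 0.254]
tool_rot: [0.843, 0.304, 0.419, -0.151]
force: [0.1, -0.3, -5.1]
gripper_width: 0.0217
```

```bash
python3 - <<'E'
from h import *
rep()
d=snap('wrist','w18')
E
```

```text
mould o [ 0.5141 -0.2295  0.193 ] x [ 0.755  0.642 -0.135] y [-0.648  0.761 -0.005] z [0.099 0.092 0.991] mouth [ 0.5581 -0.1915  0.2567] grip [ 0.4996 -0.2412  0.2672]
t 24.07 pos [ 0.5364 -0.2114  0.254 ] z [ 0.614  0.508 -0.604] x [0.465 0.385 0.797] q [ 1.16  0.26 -0.37  2.03 -1.    1.06  0.53] F [ 0.1 -0.3 -5.1] w 0.0217
```

View pics/w18.png

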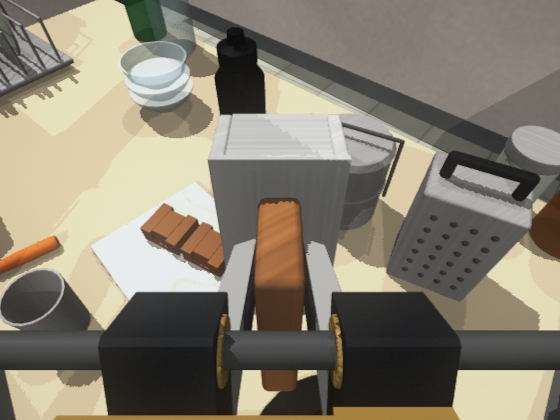

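>>> jog_arm([
  [0, 0, 0, -0.8, 0, 0.6, 10],
  [0, 0, 0, -0.8, 0, 0.6, 10],
  [0, 0, 0, -0.8, 0, 0.6, 10],
  [-0.4, 0.5, 0.1, 0, 0.3, 0, 10],
  [-0.4, 0.5, 0.1, 0, 0.3, 0, 10],
  [0, 0, 0, 0, 0, 0, 10],
])

```text
time: 24.88
ee_pos: [0.5483, -0.2345, 0.2239]
tool_rot: [0.846, 0.217, 0.47, -0.124]
force: [0.4, 0.5, -3.1]
gripper_width: 0.0215
```

```bash
python3 - <<'E'
from h import *
rep()
G=np.load('grasp.npz')
for a in(10,0):
  Q=R.from_euler('z',a,degrees=True);Rt=Q*R.from_matrix(G['R']).inv()
  delta(np.array([.485,-.331,.06])-Rt.apply(G['t']),Rt)
E
```

```text
mould o [ 0.5279 -0.245   0.1604] x [ 0.867  0.496 -0.043] y [-0.496  0.868 -0.001] z [0.036 0.022 0.999] mouth [ 0.573  -0.2191  0.2293] grip [ 0.5058 -0.2575  0.2326]
t 24.88 pos [ 0.5483 -0.2345  0.2239] z [ 0.742  0.414 -0.528] x [0.464 0.252 0.849] q [ 1.72  0.45 -1.    2.12 -0.99  0.73  0.51] F [ 0.4  0.5 -3.1] w 0.0215
shift units [-4.27  2.06 -0.62] min rows 5.0 per row [-0.855  0.412 -0.124]
turn units [-1.69  0.25  1.01] rows 2.0 per row [-0.846  0.127  0.507]
t 24.88 pos [ 0.5483 -0.2345  0.2239] z [ 0.742  0.414 -0.528] x [0.464 0.252 0.849] q [ 1.72  0.45 -1.    2.12 -0.99  0.73  0.51] F [ 0.4  0.5 -3.1] w 0.0215
shift units [-4.3   2.17 -0.66] min rows 5.0 per row [-0.86   0.433 -0.133]
turn units [-2.55  0.26  1.52] rows 3.0 per row [-0.851  0.086  0.508]
t 24.88 pos [ 0.5483 -0.2345  0.2239] z [ 0.742  0.414 -0.528] x [0.464 0.252 0.849] q [ 1.72  0.45 -1.    2.12 -0.99  0.73  0.51] F [ 0.4  0.5 -3.1] w 0.0215
```

```bash
python3 - <<'E'
from h import *
G=np.load('grasp.npz')
for lean in(8,12):
  Q=R.from_euler('z',38,degrees=True)*R.from_euler('y',lean,degrees=True);Rt=Q*R.from_matrix(G['R']).inv()
  # front-bottom edge (49,0,0) placed at height; foot centre at mat
  fr=np.array([.485,-.331,.06])+R.from_euler('z',38,degrees=True).apply([.049,0,0])
  o=fr-Q.apply([.049,0,0])
  print(Rt.as_matrix()[:,2]);delta(o-Rt.apply(G['t']),Rt)
E
```

```text
[ 0.63068131  0.48296684 -0.60744063]
shift units [-4.    1.69 -0.38] min rows 4.0 per row [-0.999  0.423 -0.095]
turn units [ 0.68 -0.56 -0.47] rows 1 per row [ 0.676 -0.559 -0.467]
t 24.88 pos [ 0.5483 -0.2345  0.2239] z [ 0.742  0.414 -0.528] x [0.464 0.252 0.849] q [ 1.72  0.45 -1.    2.12 -0.99  0.73  0.51] F [ 0.4  0.5 -3.1] w 0.0215
[ 0.59576624  0.4556882  -0.66137043]
shift units [-3.88  1.67 -0.27] min rows 4.0 per row [-0.97   0.416 -0.067]
turn units [ 0.66 -0.96 -0.49] rows 2.0 per row [ 0.328 -0.479 -0.247]
t 24.88 pos [ 0.5483 -0.2345  0.2239] z [ 0.742  0.414 -0.528] x [0.464 0.252 0.849] q [ 1.72  0.45 -1.    2.12 -0.99  0.73  0.51] F [ 0.4  0.5 -3.1] w 0.0215
```

Move with a forward lean of about 10°, closer to the pickup posture, and watch the joints.

>>> jog_arm([
  [-0.1, 0.5, 0, 0.3, -0.4, -0.25, 10],
  [-0.1, 0.5, 0, 0.3, -0.4, -0.25, 10],
  [-0.5, 0.4, 0, 0, 0, 0, 10],
  [-0.5, 0.3, 0, 0, 0, 0, 10],
  [0, 0, 0, 0, 0, 0, 10],
])

```text
time: 25.5
ee_pos: [0.5599, -0.2858, 0.1951]
tool_rot: [0.861, 0.294, 0.395, -0.132]
force: [0.6, 1.0, -4.6]
gripper_width: 0.0221
```

```bash
python3 - <<'E'
from h import *
rep()
G=np.load('grasp.npz')
for lean in(8,):
  Q=R.from_euler('z',38,degrees=True)*R.from_euler('y',lean,degrees=True);Rt=Q*R.from_matrix(G['R']).inv()
  fr=np.array([.485,-.331,.06])+R.from_euler('z',38,degrees=True).apply([.049,0,0])
  o=fr-Q.apply([.049,0,0])
  delta(o-Rt.apply(G['t']),Rt)
d=snap('wrist','w19');snap('scene','s19')
E
```

```text
mould o [ 0.5341 -0.3056  0.136 ] x [ 0.77   0.607 -0.198] y [-0.62   0.784 -0.01 ] z [0.15 0.13 0.98] mouth [ 0.5824 -0.2666  0.1959] grip [ 0.5227 -0.3136  0.2113]
t 25.5 pos [ 0.5599 -0.2858  0.1951] z [ 0.602  0.459 -0.654] x [0.516 0.401 0.757] q [ 1.51  0.51 -0.83  1.91 -0.66  0.85  0.31] F [ 0.6  1.  -4.6] w 0.0221
shift units [-2.95 -0.31  0.02] min rows 3.0 per row [-0.984 -0.103  0.006]
turn units [0.01 0.34 0.07] rows 1 per row [0.011 0.342 0.067]
t 25.5 pos [ 0.5599 -0.2858  0.1951] z [ 0.602  0.459 -0.654] x [0.516 0.401 0.757] q [ 1.51  0.51 -0.83  1.91 -0.66  0.85  0.31] F [ 0.6  1.  -4.6] w 0.0221
```

View pics/w19.png

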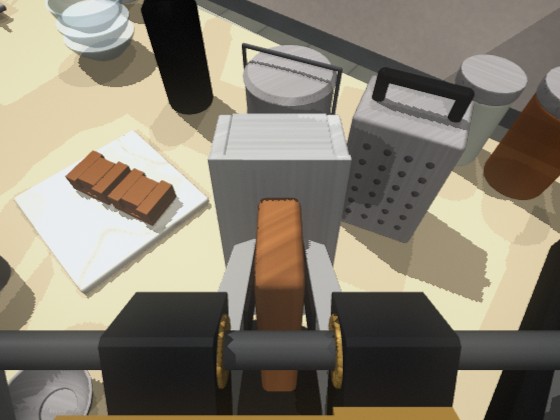

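View pics/s19.png

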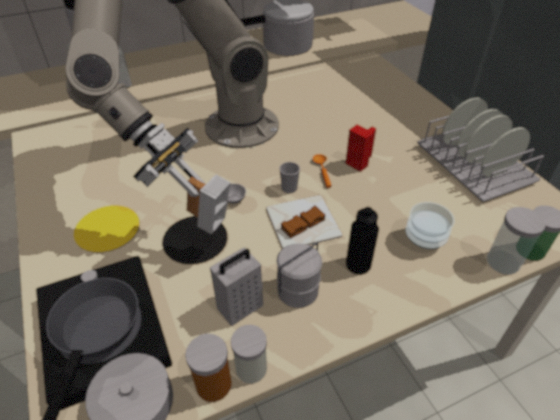

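```bash
python3 - <<'E'
from h import *
d=ld('w19');n,c,k=plane(d,225,338,122,152);print('top n',n.round(3),k)
for (u0,u1) in((218,250),(305,340)):
  n2,c2,k2=plane(d,u0,u1,165,225);print('back n',n2.round(3),c2.round(3),k2)
# top face corners px: back-left (210,158), back-right(350,158), front-left(215,115), front-right(343,115)
K=d['intrinsics'];T=d['cam_to_world']
q=[]
for u,v in((209,158),(350,158),(343,115),(216,115)):
    r=T[:3,:3]@np.array([(u-K[0,2])/K[0,0],(v-K[1,2])/K[1,1],1]);t=((c-T[:3,3])@n)/(r@n);q.append(T[:3,3]+t*r)
q=np.array(q);print(q.round(4),np.linalg.norm(q[0]-q[1]),np.linalg.norm(q[1]-q[2]));print('top centre',q.mean(0))
o,Rm=mould();print('model top centre',o+Rm.apply([.0275,0,.142]))
E
```

```text
top n [0.162 0.13  0.978] 3381
back n [-0.777 -0.596  0.204] [ 0.541 -0.269  0.243] 1909
back n [-0.779 -0.593  0.203] [ 0.569 -0.306  0.243] 2092
[[ 0.5397 -0.2582  0.2648]
 [ 0.5805 -0.3111  0.2651]
 [ 0.6128 -0.2886  0.2567]
 [ 0.5698 -0.2329  0.2564]] 0.06676616510631149 0.04026298839955811
top centre [ 0.57569181 -0.27273211  0.26074115]
model top centre [ 0.57660462 -0.26955254  0.27064729]
```

```bash
python3 - <<'E'
from h import *
G=np.load('grasp.npz');p,Rr,_=pose()
np.savez('grasp.npz',R=G['R'],t=G['t']+Rr.inv().apply([-.001,-.0032,-.0099]))
rep();G=np.load('grasp.npz')
for lean in(8,5):
  Q=R.from_euler('z',38,degrees=True)*R.from_euler('y',lean,degrees=True);Rt=Q*R.from_matrix(G['R']).inv()
  fr=np.array([.485,-.331,.034])+R.from_euler('z',38,degrees=True).apply([.049,0,0])
  o=fr-Q.apply([.049,0,0])
  delta(o-Rt.apply(G['t']),Rt)
E
```

```text
mould o [ 0.5333 -0.308   0.127 ] x [ 0.769  0.607 -0.198] y [-0.621  0.784 -0.01 ] z [0.149 0.13  0.98 ] mouth [ 0.5816 -0.269   0.1869] grip [ 0.5219 -0.316   0.2022]
t 25.6 pos [ 0.5601 -0.285   0.196 ] z [ 0.602  0.459 -0.653] x [0.515 0.402 0.757] q [ 1.51  0.51 -0.83  1.91 -0.66  0.85  0.31] F [ 0.  -0.9 -4.5] w 0.0218
shift units [-3.34 -0.36  0.42] min rows 4.0 per row [-0.836 -0.089  0.105]
turn units [0.01 0.34 0.07] rows 1 per row [0.009 0.339 0.072]
t 25.6 pos [ 0.5601 -0.285   0.196 ] z [ 0.602  0.459 -0.653] x [0.515 0.402 0.757] q [ 1.51  0.51 -0.83  1.91 -0.66  0.85  0.31] F [ 0.  -0.9 -4.5] w 0.0218
shift units [-3.46 -0.36  0.34] min rows 4.0 per row [-0.864 -0.089  0.085]
turn units [0.01 0.64 0.07] rows 1 per row [0.011 0.639 0.074]
t 25.6 pos [ 0.5601 -0.285   0.196 ] z [ 0.602  0.459 -0.653] x [0.515 0.402 0.757] q [ 1.51  0.51 -0.83  1.91 -0.66  0.85  0.31] F [ 0.  -0.9 -4.5] w 0.0218
```

>>> jog_arm([
  [-0.8, -0.1, 0.1, 0, 0.1, 0, 10],
  [-0.85, -0.1, 0.1, 0, 0.1, 0, 10],
  [-0.8, -0.1, 0.1, 0, 0.1, 0, 10],
  [-0.6, -0.05, 0.1, 0, 0.1, 0, 10],
  [0, 0, 0, 0, 0.2, 0, 10],
  [0, 0, 0, 0, 0, 0, 10],
])

```text
time: 26.35
ee_pos: [0.5132, -0.3063, 0.118]
tool_rot: [0.838, 0.284, 0.443, -0.147]
force: [0.1, 0.9, -4.3]
gripper_width: 0.0216
```

```bash
python3 - <<'E'
from h import *
rep();G=np.load('grasp.npz')
for lean in(5,):
 for z in(.034,.004):
  Q=R.from_euler('z',38,degrees=True)*R.from_euler('y',lean,degrees=True);Rt=Q*R.from_matrix(G['R']).inv()
  fr=np.array([.485,-.331,z])+R.from_euler('z',38,degrees=True).apply([.049,0,0])
  o=fr-Q.apply([.049,0,0])
  delta(o-Rt.apply(G['t']),Rt)
d=snap('wrist','w20');snap('scene','s20')
n,c,k=plane(d,225,338,122,152);print('top n',n.round(3),c,k)
E
```

```text
mould o [ 0.4926 -0.3245  0.0455] x [ 0.784  0.614 -0.087] y [-0.617  0.787 -0.012] z [0.062 0.063 0.996] mouth [ 0.5354 -0.2899  0.1119] grip [ 0.4746 -0.3375  0.1187]
t 26.35 pos [ 0.5132 -0.3063  0.118 ] z [ 0.658  0.498 -0.565] x [0.446 0.346 0.825] q [ 1.64  0.7  -0.83  1.97 -0.68  0.8   0.54] F [ 0.1  0.9 -4.3] w 0.0216
shift units [-0.38  0.05 -0.13] min rows 1.0 per row [-0.383  0.049 -0.135]
turn units [0.03 0.   0.06] rows 1 per row [0.028 0.001 0.062]
t 26.35 pos [ 0.5132 -0.3063  0.118 ] z [ 0.658  0.498 -0.565] x [0.446 0.346 0.825] q [ 1.64  0.7  -0.83  1.97 -0.68  0.8   0.54] F [ 0.1  0.9 -4.3] w 0.0216
shift units [-1.21  0.04  0.43] min rows 2.0 per row [-0.604  0.022  0.215]
turn units [0.03 0.   0.06] rows 1 per row [0.028 0.001 0.062]
t 26.35 pos [ 0.5132 -0.3063  0.118 ] z [ 0.658  0.498 -0.565] x [0.446 0.346 0.825] q [ 1.64  0.7  -0.83  1.97 -0.68  0.8   0.54] F [ 0.1  0.9 -4.3] w 0.0216
top n [0.073 0.063 0.995] [ 0.52246284 -0.29910429  0.18560719] 3367
```

View pics/s20.png

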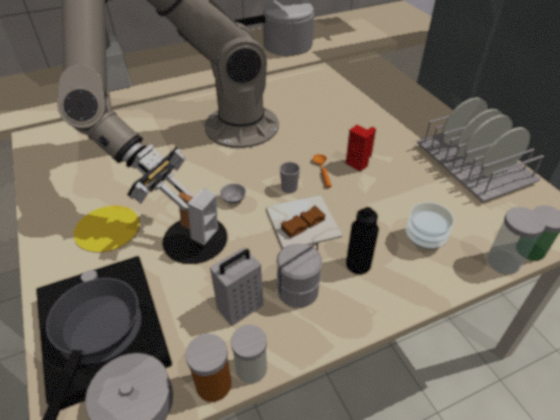

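View pics/w20.png

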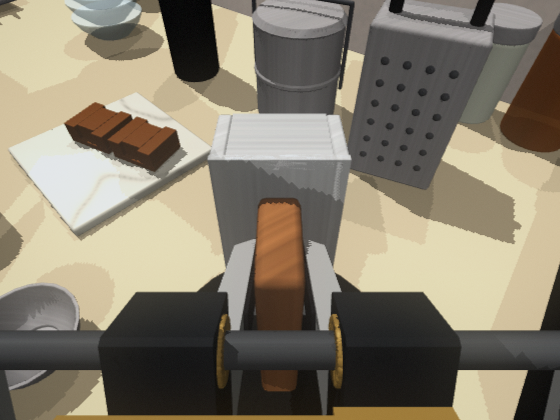

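>>> jog_arm([
  [-0.2, 0, -0.1, 0, 0.3, 0, 10],
  [-0.2, 0, 0, 0, 0.2, 0, 10],
  [0, 0, 0, 0, 0, 0, 10],
])

```text
time: 26.82
ee_pos: [0.508, -0.3115, 0.112]
tool_rot: [0.817, 0.28, 0.479, -0.158]
force: [0.6, 0.9, -4.7]
gripper_width: 0.0217
```

```bash
python3 - <<'E'
from h import *
rep();G=np.load('grasp.npz');o,Rm=mould()
p,_,_=pose();delta(p+np.array([.485,-.331,.006])-o)
d=snap('wrist','w21')
n,c,k=plane(d,225,338,122,152);print('top n',n.round(3),c,k)
n,c,k=plane(d,218,250,170,225);print('back n',n.round(3),c,k)
E
```

```text
mould o [ 0.4928 -0.3261  0.0374] x [ 0.785  0.619 -0.001] y [-0.619  0.785 -0.018] z [-0.01   0.015  1.   ] mouth [ 0.5305 -0.2947  0.1083] grip [ 0.4697 -0.3427  0.1084]
t 26.82 pos [ 0.508  -0.3115  0.112 ] z [ 0.694  0.526 -0.492] x [0.384 0.307 0.871] q [ 1.69  0.79 -0.85  1.96 -0.7   0.82  0.62] F [ 0.6  0.9 -4.7] w 0.0217
shift units [-1.06 -0.04  0.25] min rows 2.0 per row [-0.53  -0.02   0.124]
t 26.82 pos [ 0.508  -0.3115  0.112 ] z [ 0.694  0.526 -0.492] x [0.384 0.307 0.871] q [ 1.69  0.79 -0.85  1.96 -0.7   0.82  0.62] F [ 0.6  0.9 -4.7] w 0.0217
top n [0.002 0.014 1.   ] [ 0.51251304 -0.30748808  0.18039396] 3374
back n [-0.793 -0.609  0.006] [ 0.48193758 -0.30029605  0.15573093] 1750
```

>>> jog_arm([
  [-0.4, 0, 0.1, 0, 0, 0, 10],
  [-0.35, 0, 0.1, 0, 0, 0, 10],
  [-0.2, 0, 0.08, 0, 0, 0, 10],
  [0, 0, 0, 0, 0, 0, 10],
])

```text
time: 27.38
ee_pos: [0.5037, -0.3153, 0.0821]
tool_rot: [0.817, 0.282, 0.478, -0.157]
force: [-0.7, -0.7, -4.7]
gripper_width: 0.0215
```

```bash
python3 - <<'E'
from h import *
rep();o,Rm=mould()
p,_,_=pose();delta(p+np.array([.485,-.331,.004])-o)
d=snap('wrist','w22')
n,c,k=plane(d,225,338,122,152);print('top n',n.round(3),c,k)
E
```

```text
mould o [ 0.4884 -0.3302  0.0075] x [ 0.784  0.621 -0.003] y [-0.621  0.784 -0.02 ] z [-0.01   0.018  1.   ] mouth [ 0.5261 -0.2985  0.0783] grip [ 0.4654 -0.3466  0.0786]
t 27.38 pos [ 0.5037 -0.3153  0.0821] z [ 0.692  0.526 -0.494] x [0.384 0.31  0.87 ] q [ 1.69  0.84 -0.83  1.96 -0.68  0.8   0.66] F [-0.7 -0.7 -4.7] w 0.0215
shift units [-0.15 -0.05 -0.04] min rows 1.0 per row [-0.154 -0.049 -0.036]
t 27.38 pos [ 0.5037 -0.3153  0.0821] z [ 0.692  0.526 -0.494] x [0.384 0.31  0.87 ] q [ 1.69  0.84 -0.83  1.96 -0.68  0.8   0.66] F [-0.7 -0.7 -4.7] w 0.0215
top n [0.003 0.017 1.   ] [ 0.50822025 -0.31118177  0.15046091] 3372
```

>>> jog_arm([
  [-0.12, 0, 0.05, 0, 0, 0, 10],
  [-0.08, 0, 0.03, 0, 0, 0, 10],
  [0, 0, 0, 0, 0, 0, 10],
])

```text
time: 27.8
ee_pos: [0.5042, -0.316, 0.0789]
tool_rot: [0.816, 0.282, 0.48, -0.158]
force: [0.5, 0.9, -2.9]
gripper_width: 0.0219
```

```bash
python3 - <<'E'
from h import *
rep()
d=snap('wrist','w23')
n,c,k=plane(d,225,338,122,152);print('top n',n.round(3),c,k)
E
```

```text
mould o [ 0.4893 -0.3308  0.0043] x [0.783 0.622 0.001] y [-0.621  0.783 -0.021] z [-0.013  0.016  1.   ] mouth [ 0.5267 -0.2992  0.0753] grip [ 0.466  -0.3474  0.0752]
t 27.8 pos [ 0.5042 -0.316   0.0789] z [ 0.694  0.528 -0.49 ] x [0.381 0.309 0.872] q [ 1.69  0.85 -0.83  1.96 -0.68  0.79  0.66] F [ 0.5  0.9 -2.9] w 0.0219
top n [-0.002  0.014  1.   ] [ 0.5084508  -0.31206499  0.14735455] 3376
```

>>> jog_arm([
  [-0.05, 0, 0.03, 0, 0, 0, 10],
  [0, 0, 0, 0, 0, 0, 20],
  [0, 0, 0, 0, 0, 0, 24],
  [0, 0, 0, 0, 0, 0, 28],
  [0, 0, 0, 0, 0, 0, 34],
  [0, 0, 0, 0, 0, 0, 42],
  [0, 0, 0, 0, 0, 0, 50],
  [0, 0, 0, 0, 0, 0, 50],
])

```text
time: 28.85
ee_pos: [0.5052, -0.3167, 0.0787]
tool_rot: [0.815, 0.282, 0.481, -0.157]
force: [0.4, -0.3, 0.6]
gripper_width: 0.05
```

```bash
python3 - <<'E'
from h import *
rep()
d=snap('wrist','w24')
n,c,k=plane(d,225,338,122,152);print('top n',n.round(3),c,k)
E
```

```text
mould o [ 0.4904 -0.3315  0.0041] x [0.784 0.621 0.002] y [-0.621  0.784 -0.022] z [-0.016  0.016  1.   ] mouth [ 0.5277 -0.2999  0.0751] grip [ 0.4669 -0.348   0.075 ]
t 28.85 pos [ 0.5052 -0.3167  0.0787] z [ 0.695  0.527 -0.489] x [0.379 0.309 0.872] q [ 1.69  0.85 -0.83  1.95 -0.68  0.79  0.66] F [ 0.4 -0.3  0.6] w 0.05
top n [0.001 0.001 1.   ] [ 0.50966957 -0.31245546  0.14686603] 3374
```

View pics/w24.png

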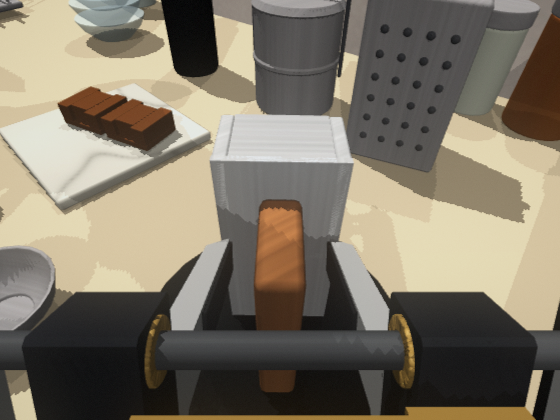

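>>> jog_arm([
  [0, 0, -0.3, 0, 0, 0, 60],
  [0, 0, -0.5, 0, 0, 0, 60],
  [0, 0, -0.9, 0, 0, 0, 60],
  [0, 0, -0.9, 0, 0, 0, 60],
  [0, 0, -0.9, 0, 0, 0, 60],
  [0, 0, -0.9, 0, 0, 0, 60],
  [0, 0, -0.9, 0, 0, 0, 60],
  [0, 0, 0, 0, 0, 0, 60],
])

```text
time: 29.9
ee_pos: [0.3855, -0.4077, 0.1616]
tool_rot: [0.817, 0.281, 0.479, -0.155]
force: [-0.2, -0.3, -0.1]
gripper_width: 0.06
```

```bash
python3 - <<'E'
from h import *
delta()
snap('top','t25');snap('scene','s25')
d=snap('wrist','w25')
e=ld('t25')
P=cloud(e);m=np.zeros((420,560),bool);m[190:270,310:395]=1;m&=(P[...,2]>.135)&(P[...,2]<.16);q=P[m];print(m.sum(),q.mean(0),cv2.minAreaRect(q[:,:2].astype(np.float32)))
cv2.imwrite('pics/t25c.png',cv2.resize(e['color'][160:290,200:400,::-1],None,fx=4,fy=4,interpolation=2))
E
```

```text
t 29.9 pos [ 0.3855 -0.4077  0.1616] z [ 0.696  0.523 -0.492] x [0.382 0.31  0.87 ] q [ 1.86  0.73 -0.77  1.82 -0.59  1.14  0.61] F [-0.2 -0.3 -0.1] w 0.06
393 [ 0.51211916 -0.31310264  0.14450345] ((0.5124901533126831, -0.31383565068244934), (0.04332753270864487, 0.06852436065673828), 36.69603729248047)
```

View pics/t25c.png

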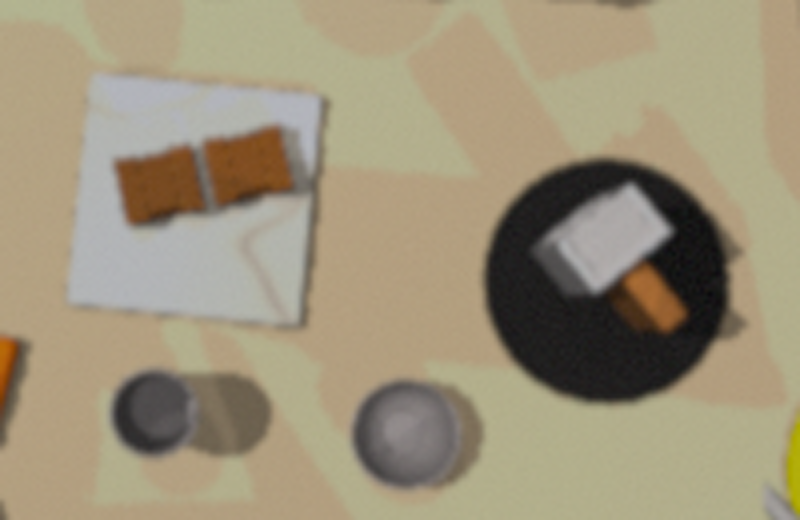

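View pics/w25.png

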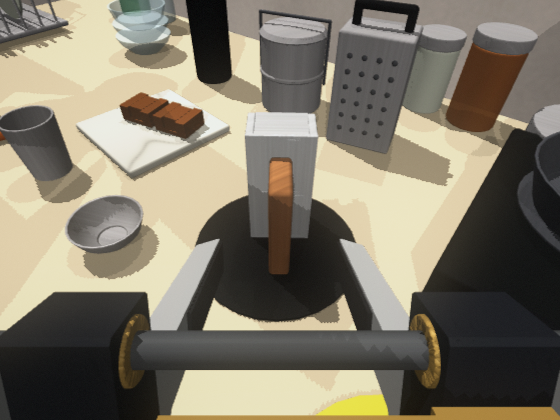

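View pics/s25.png

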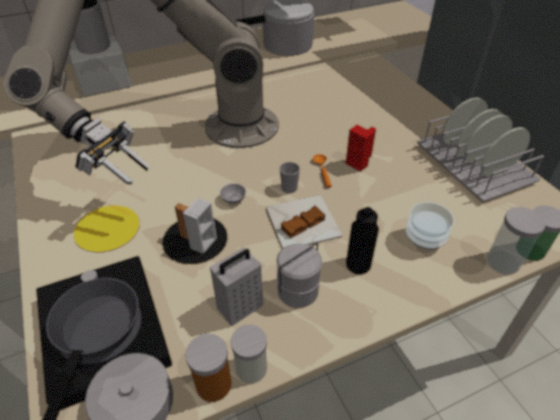

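```bash
python3 - <<'E'
from h import *
print(sign_off())
E
```

```text
the job is handed in; nothing more can be done
None
```

I handed the job in at about 30 s of the 58 s allowed: both blocks are out on the slab and the empty mould stands on the black mat. `sign_off()` reported no verdict.

**What I did:** I pinched the wooden grip, turned the mould mouth-down over the slab and rapped it three times. The first two raps released nothing. After the third, the weight on the wrist fell by about 1.9 N, which matches both blocks. I then lifted the mould straight up, turned it upright, lowered it slowly, released it and backed the arm away.

**Last checks:**
- **Blocks:** both look flat on the slab, well inside its edge, in the top, scene and wrist pictures. I did not fit their tilt.
- **Mould:** its top face was level to about 0.1° after release, and the foot centre was about 4–6 mm from the mat's centre.
- **Bystanders:** they appear unmoved in the pictures. I did not measure them against their starting positions.

**What disagreed or was uncertain:**
- **Sag and slip:** the mould sagged about 17° in the fingers at the first lift and slid about 35 mm through them during the raps. The peak force was about 96 N, under the 120 N limit. I corrected for both from the wrist camera.
- **Arm joint limit:** joint 5 came close to its limit while I was turning the mould upright, so I changed the approach angle.
- **Which mat:** the text gives no colour for it. There is a black disc and a yellow one of the same size, and I took the black one to be the rubber mat.

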